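# Stow the bobbin tray over the case's sill and close the keeper

### The job

Put the lace bobbin tray away: slide it nose first over the raised sill of the wooden case, easing each end over the step rather than carrying the tray through the air or tipping it steeply, and push it against the sprung buffer, feeling how far is enough and not driving the buffer to its stop, until its tail drops behind the sill and it lies flat in the well. Then swing the brass keeper bar fully closed over the tail. The bobbins must stay in their bay, the pin pot upright in its own, and everything else on the table must be left where it is.

Things in the scene. Friction and masses are not known exactly. Their poses are not given: they have to be found in the camera images.
- tray: Teal tray, 210 mm long (its x) by 120 mm wide (y), about 0.45 kg with square lower edges that catch on a step. Origin: centre of its underside; +x points to its nose (the end facing the case at the start), z up. Floor 4 mm thick; end walls 10 mm thick, 34 mm high over the underside; side walls 6 mm thick, 26 mm high; cross dividers at x = -45, 11, 45 mm, 22 mm high.
- tray_nose (a point): Middle of the top edge of the tray's nose end wall (100 mm from the tray's origin along its +x, 34 mm up). Behind it is an empty bay 48 mm long, room for a finger: the wall can be pinched across its 10 mm.
- tray_tail (a point): The same for the tail end wall (100 mm from the tray's origin along its -x, 34 mm up), also with an empty 48 mm bay inside it.
- case: Pale wooden carrying case, fixed, 298 mm deep, 148 mm wide, open in front. Origin: on the table at the middle of the sill's outer face; +x points into the case, z up. Side walls 10 mm thick, 42 mm high, 128 mm apart; guide wings flare outward from the mouth to x = -35 mm. Clear roof over x = 130 to 298 mm, underside at 66 mm, top at 71 mm; open above from x = 0 to 130 mm.
- sill (a point): Middle of the sill's outer top edge: the raised step across the mouth, 14 mm above the table. The sill ends inside at a metal plate that can be set in depth: its inner edge lies anywhere from x = 28 to 48 mm in the case's frame, set differently each time and not reported. Behind it is the well, its floor 4 mm above the table, 10 mm below the sill's top.
- buffer (a joint): Travel in m of a sprung rubber bar across the well's far end, set along with the sill plate: 0 free, its face 206 mm beyond the plate's inner edge; up to 0.014 pressed (case +x); 2 N starts it, +1 N per mm, 16 N at the stop. The 210 mm tray fits behind the sill once the bar is pressed 4 mm: push with the tail above the sill to 6-12 mm, let the tail down; the bar then holds it against the sill.
- keeper (a joint): Keeper bar swinging level on an upright pin; rad: 0 closed (lies across the mouth over the tray's tail wall, pointing along the case's -y), growing as it swings outward; at 1.57 it points straight out (case -x), 2.4 is its outer stop. 16 mm wide with a 36 mm paddle end, underside 44 mm and top 54 mm above the table: it clears a stowed tray by 6 mm. Light friction (0.04 N m); stays where left.
- keeper_hinge (a point): The keeper's pin, at x = 43 mm, y = 77 mm in the case's frame, 44 mm above the table; fixed to the case.
- keeper_knob (a point): Top centre of the red upright knob on the keeper, 16 mm across, 28 mm tall, standing on the bar 75 mm from the pin; this point is 82 mm above the table.
- bobbin_bay (a point): Point in the tray at the middle of the bobbin bay (the bay is 52 mm by 108 mm).
- bobbin0: light or mid brown wooden lace bobbin, 96 mm long, 13 mm thick, lying across the tray in its wide middle bay; origin at its middle
- bobbin1: light or mid brown wooden lace bobbin, 96 mm long, 13 mm thick, lying across the tray in its wide middle bay; origin at its middle
- bobbin2: light or mid brown wooden lace bobbin, 96 mm long, 13 mm thick, lying across the tray in its wide middle bay; origin at its middle
- pin_pot: White pin pot, 26 mm across, 34 mm tall, standing in the tray in the narrow bay beside the nose bay (30 by 108 mm); origin: centre of its underside, z up.
- spool_blue: Bystander: spool with blue thread, 42 mm across, 45 mm tall; on the table, to be left alone.
- spool_cream: Bystander: spool with cream thread, 42 mm across, 45 mm tall; on the table, to be left alone.
- pin_jar: Bystander: small glass jar with a blue cap, 50 mm across, 60 mm tall; on the table, to be left alone.
- mug: Bystander: blue mug, 76 mm across, 90 mm tall; on the table, to be left alone.
- loose_bobbin: Bystander: dark wooden lace bobbin lying on the table, 96 mm long, 13 mm thick; on the table, to be left alone.
- scissors: Bystander: scissors lying flat, about 150 mm long; on the table, to be left alone.
Not all that is in view belongs to the job. What is shaped like the bobbin0 but purple or red is not meant.

How it is judged (in metres and radians):
On the way, in this order (a step that is already met when the one before it is completed fails the run):
1. the tray lies flat in the well behind the sill (x of tray in the frame of case between 0.129 and 0.157 m and value of joint buffer between 0.001 and 0.008 m and y of tray in the frame of case between -0.006 and 0.006 m and z of tray in the frame of case below 0.0065 m and angle between tray's own z axis and vertical below 0.025 rad), for 0.2 s.
2. the keeper is closed over the stowed tray (all of step 1 and value of joint keeper below 0.08 rad), for 0.2 s.
At the end, for the whole second after the job is handed in: The tray lies flat on the well floor behind the sill (tilt under 0.025 rad, under 2.5 mm above the floor, within 6 mm of the middle), the buffer pressed by 1 to 8 mm, the keeper is within 0.08 rad of closed, the bobbins lie in their bay and the pin pot stands upright in its bay (all of step 2 and distance between each of bobbin0, bobbin1, bobbin2 and bobbin_bay below 0.04 m and angle between pin_pot's own z axis and vertical below 0.1 rad and horizontal distance between pin_pot and tray below 0.07 m and z of pin_pot in the frame of tray below 0.012 m and linear speed of tray below 0.01 m/s); the robot touches nothing.
It fails at once if the buffer is driven to its stop (pressed more than 13 mm) (value of joint buffer above 0.013 m).
It fails at once if the tray is lifted and carried (origin more than 50 mm above the table) instead of slid (height (world z) of tray above 0.05 m).
It fails at once if the tray is tipped by more than 0.3 rad (angle between tray's own z axis and vertical above 0.3 rad).
It fails at once if the pin pot falls over (angle between pin_pot's own z axis and vertical above 0.6 rad).
It fails at once if a bystander is moved by more than 25 mm (distance of any of spool_blue, spool_cream, pin_jar, mug, loose_bobbin, scissors from where it was at the start of the episode above 0.025 m).
It also fails if it takes over 67 s, if anything falls off the work surface, if the arm or the gripper's body presses on something with over 40 N, if the wrist force passes 120 N, or if a joint passes its speed limit or range.

### The arm

A 7-joint arm with a two-finger parallel gripper is mounted at the origin on the work surface. World frame = base frame: x ahead of the robot, y to its left, z up, the work surface at z = 0. Lengths are in mm, angles in rad, forces in N, time in s.
With the tool pointing down it reaches from about 350 to 900 mm from the base axis. Payload 8.1 kg.
Tool frame: the origin (TCP) lies on the mounting face of the last link; the fingertips stand 178 mm ahead of it and the grasp point (between the pads) lies 159 mm ahead of it; z points along the fingers, y is the direction in which the jaws open and shut (so a half turn about z gives the same grasp; the last joint's range is limited). The gripper opens to 92 mm and grips with 3 to 60 N. Pads are 19 mm wide; open, the fingers measure 130 mm over their backs; the gripper's body (75 mm by 190 mm) begins 47 mm behind the grasp point.
Start: joints at [1.098, 0.434, 0.025, 1.573, -0.012, 1.134, -0.075], TCP at [225.87, -582.766, 404.742] pointing down, gripper open.
Joint ranges: [-2.62, 2.62], [-0.44, 2.09], [-1.27, 1.32], [0.08, 2.57], [-1.32, 4.46], [0.12, 2], [-2.74, 2.74]. Speed limits (rad/s): [2.22, 2.22, 3.01, 3.01, 3.14, 3.14, 3.14].

### API

Orientations are given as a 3x3 rotation matrix whose columns are the frame's x, y, z axes.
In Python, from plant import arm, optics, job, spot_in gives the robot as it stands.
- The arm moves only by the shell command python3 -m handwheel 'ROWS' [FORCE]. ROWS is JSON, a list of rows, each an object of numbers: "x", "y", "z": the shift along the tool's x, y, z in m; "spin": the turn about the tool's z in rad; "claw": the opening, from 0 (shut) to 1 (fully open). A call has 1 to 5 rows; each row is the pose to reach, as a shift and turn from the pose commanded when the call began, along the tool's axes at that moment; what a row does not reach only later rows make up. A row lasts 1/8 s, in which the tool goes at most 62.5 mm and 10.7 degrees, less where a joint would pass 70% of its speed; a pose out of reach is approached as far as the arm can. A call with a gripper value outside its range is refused whole. The fingers move at their own pace and stop on an object; FORCE is the grip in N (left out, the last holds). Time passes only in rows, so rows that repeat a pose let the fingers close. It gives the time, the measured TCP pose, the force and the opening at its end, in the units of the state.
- arm.read_state(): the state, without advancing time (a new reading comes with each control period).
- optics.snapshot(name): name is "scene" or "top"; returns a dict with "image" (400x640x3 uint8, red, green, blue), "fx", "fy", "cx", "cy" (pixels), "extrinsics" (4x4, takes a point from world to camera coordinates). Camera axes: x right, y down, z forward; pixel columns grow to the right and rows downward; lengths in mm; the calibration is good to about 2 mm. A picture is of the moment at which its call begins. There is no depth.
- job.finish_job(): hands the job in, once; it reports no verdict.
Trained networks look in a picture, given as the dict that the camera call returned (one of the last four; its "shot" number tells which), for a name from the list of things; names that differ only in an ending like _2 or _b are one class to them, and where a whole thing is asked for, a point or a joint stands for the part that bears it (a point fixed in the world has none). Each returns a list of dicts, best first, with "p" (0 to 1); they miss things now and then, are a little off and sometimes report something else, mostly with a low value. They report only what shows in the picture. A call takes as long as a camera call. They do not tell look-alikes from the thing itself.
- spot_in(picture, target): "rect" ([left, top, right, bottom] in pixels, round what is visible of it).
The state is a dict: "clock": time; "joint_positions": joint angles; "dq": joint speeds; "joint_torque": joint torques, N m; "ee_pos": TCP position; "orientation": TCP orientation; "contact_force": force on the tool from outside, world axes, zero at the start; "moment": the same for the moment, N m; "grip_width": finger opening in mm.
Only numpy, scipy, OpenCV 4.12 (cv2) and the standard library are available. Lean on these libraries where they do the work, as an engineer would, in place of code of your own. Each camera call takes 0.05 s, during which the arm holds its last target.

## Working session

There is one attempt and no reset: what is moved stays moved. The work goes in short steps, Python scripts to look and compute and a shell command to move; the robot and the scene stay as the last step left them, time stands still between calls to the robot, and variables do not carry over. Pictures are saved under pics/ and viewed, and the job is handed in when it is done.

```bash
ls; mkdir -p pics; cat > h.py <<'E'
import numpy as np, cv2
from plant import arm, optics, job, spot_in
def shot(n,fn):
    p=optics.snapshot(n); cv2.imwrite('pics/'+fn,cv2.cvtColor(p['image'],cv2.COLOR_RGB2BGR)); return p
def ray(p,u,v,z):
    E=np.array(p['extrinsics']); R=E[:3,:3]; t=E[:3,3]; c=-R.T@t
    d=R.T@np.array([(u-p['cx'])/p['fx'],(v-p['cy'])/p['fy'],1]); s=(z-c[2])/d[2]
    return c+s*d
def proj(p,X):
    E=np.array(p['extrinsics']); q=E[:3,:3]@np.array(X)+E[:3,3]
    return p['fx']*q[0]/q[2]+p['cx'],p['fy']*q[1]/q[2]+p['cy']
E
python3 - <<'E'
from h import *
s=arm.read_state(); print(s)
for n in ['top','scene']:
    p=shot(n,n+'0.png'); E=np.array(p['extrinsics']); print(n,p['fx'],p['cx'],p['cy'],-E[:3,:3].T@E[:3,3]); print(E.round(3))
    for t in ['tray','case','tray_nose','tray_tail','sill','keeper','keeper_hinge','keeper_knob','pin_pot','bobbin_bay','bobbin0','spool_blue','spool_cream','pin_jar','mug','loose_bobbin','scissors']:
        try: print(t,[(np.round(d['rect']).tolist(),round(d['p'],2)) for d in spot_in(p,t)[:3]])
        except Exception as e: print(t,e)
E
```

```text
pics
{'clock': 0.0, 'joint_positions': array([ 1.09843683,  0.43522272,  0.02501115,  1.57408974, -0.01158987,
        1.13400221, -0.07511461]), 'dq': array([ 0.00068626, -0.00037143, -0.00254956, -0.00037558, -0.00194313,
       -0.0004325 , -0.00105571]), 'joint_torque': array([-7.07374074e-04, -6.67849803e+01,  9.85032097e-01, -3.14456964e+01,
       -6.04828703e-02,  4.27530985e-02,  6.73501404e-05]), 'ee_pos': array([ 225.737127  , -582.56396369,  403.94821247]), 'orientation': array([[ 9.32455665e-01,  3.61283696e-01, -7.23502156e-04],
       [ 3.61284381e-01, -9.32454627e-01,  1.40143474e-03],
       [-1.68317410e-04, -1.56816579e-03, -9.99998756e-01]]), 'contact_force': array([ 0.63656434,  0.68242881, -0.02240126]), 'moment': array([ 0.03322449, -0.03405637,  0.04806867]), 'grip_width': 91.60097474759833}
top 403.0533868697962 321.60722895811585 194.22132645884477 [ 451.55785569   45.65352042 1117.15523017]
[[-1.80000e-02 -1.00000e+00 -1.30000e-02  6.87040e+01]
 [-9.94000e-01  2.00000e-02 -1.09000e-01  5.69720e+02]
 [ 1.09000e-01  1.10000e-02 -9.94000e-01  1.06053e+03]
 [ 0
[... 2153 characters left out ...]

pin_pot [([270.0, 184.0, 280.0, 194.0], 0.68)]
bobbin_bay [([228.0, 151.0, 311.0, 215.0], 0.91)]
bobbin0 [([256.0, 167.0, 272.0, 192.0], 0.7), ([296.0, 150.0, 327.0, 158.0], 0.64), ([260.0, 171.0, 279.0, 196.0], 0.54)]
spool_blue [([240.0, 229.0, 260.0, 254.0], 0.66)]
spool_cream [([210.0, 112.0, 223.0, 134.0], 0.63)]
pin_jar [([301.0, 264.0, 323.0, 292.0], 0.89), ([239.0, 228.0, 260.0, 254.0], 0.73)]
mug [([241.0, 232.0, 256.0, 252.0], 0.71), ([168.0, 148.0, 213.0, 189.0], 0.58), ([259.0, 170.0, 276.0, 195.0], 0.27)]
loose_bobbin [([175.0, 138.0, 206.0, 148.0], 0.65), ([334.0, 165.0, 362.0, 194.0], 0.17)]
scissors [([464.0, 269.0, 491.0, 330.0], 0.83), ([226.0, 158.0, 313.0, 213.0], 0.74)]
```

```bash
python3 - <<'E'
import cv2
a=cv2.imread('pics/top0.png')[110:290,150:520]; cv2.imwrite('pics/top0c.png',cv2.resize(a,None,fx=2.16,fy=2.16,interpolation=cv2.INTER_CUBIC))
a=cv2.imread('pics/scene0.png')[100:340,160:500]; cv2.imwrite('pics/scene0c.png',cv2.resize(a,None,fx=2.3,fy=2.3,interpolation=cv2.INTER_CUBIC))
E
```

```text
(no output)
```

View pics/top0c.png

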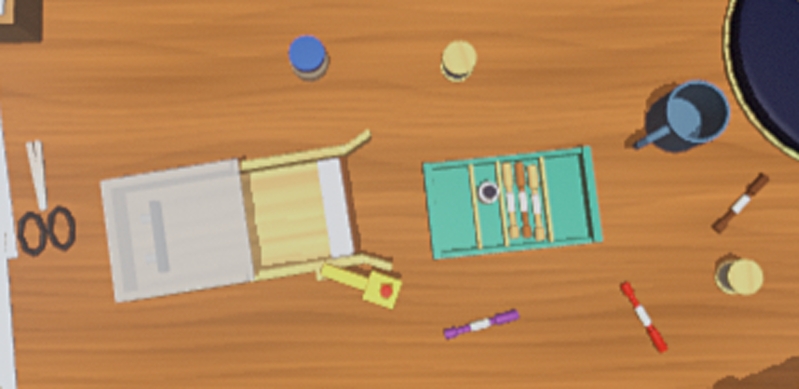

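View pics/scene0c.png

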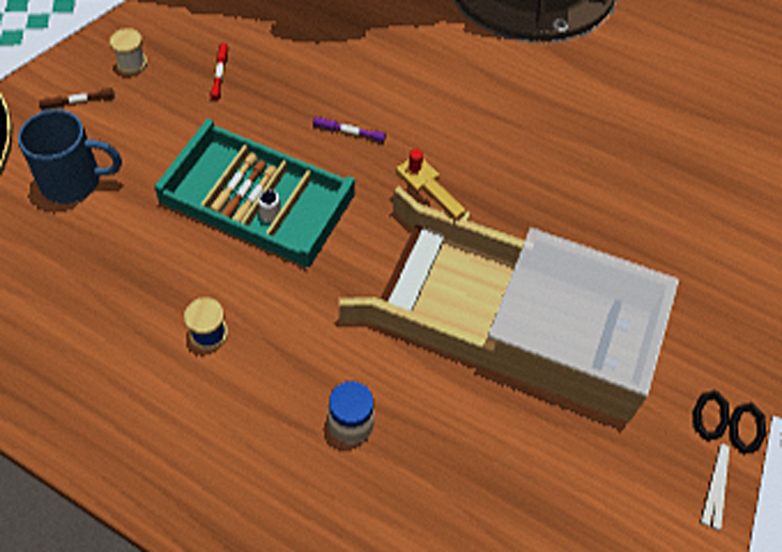

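```bash
python3 - <<'E'
import cv2
t=cv2.imread('pics/top0.png');s=cv2.imread('pics/scene0.png')
def crop(im,x0,y0,w,h,f,fn):
    a=cv2.resize(im[y0:y0+h,x0:x0+w],None,fx=f,fy=f,interpolation=cv2.INTER_CUBIC)
    for i in range(0,w,10):
        cv2.line(a,(i*f,0),(i*f,6 if i%50 else 14),(255,255,255),1); 
        if i%20==0: cv2.putText(a,str(x0+i),(i*f,14),0,.35,(255,255,255),1)
    for i in range(0,h,10):
        cv2.line(a,(0,i*f),(6,i*f),(255,255,255),1); 
        if i%20==0: cv2.putText(a,str(y0+i),(0,i*f+4),0,.35,(255,255,255),1)
    cv2.imwrite('pics/'+fn,a)
crop(t,190,165,155,95,5,'tc.png'); crop(s,300,160,160,130,5,'sc.png')
E
```

```text
(no output)
```

View pics/tc.png

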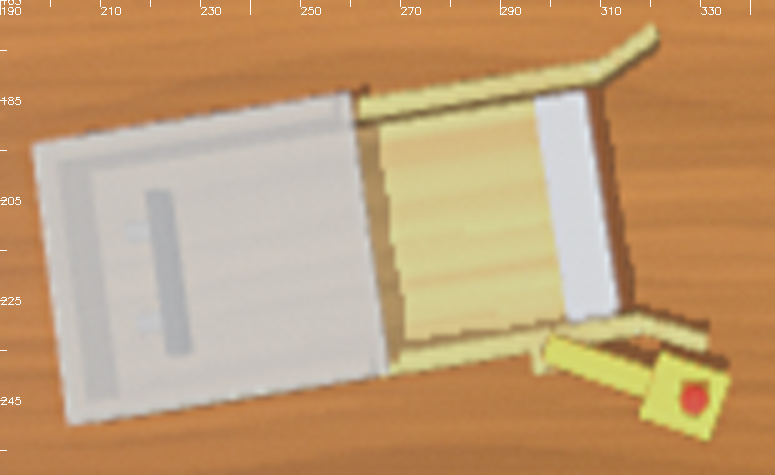

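View pics/sc.png

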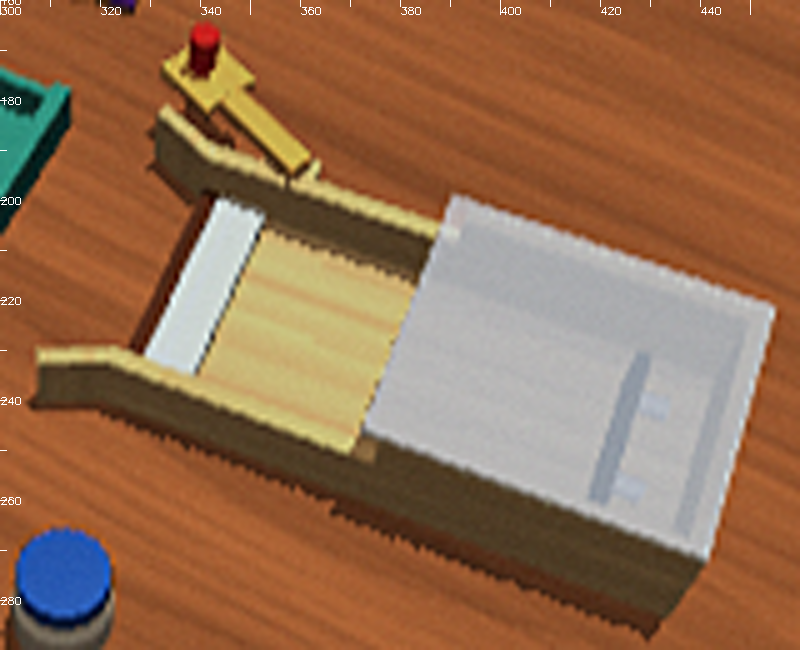

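```bash
cat > fit.py <<'E'
from h import *
from scipy.optimize import least_squares, minimize
from scipy.spatial import ConvexHull
def T(pose,P):
    x,y,a=pose[:3]; c,s=np.cos(a),np.sin(a); P=np.asarray(P,float)
    return np.c_[x+c*P[:,0]-s*P[:,1], y+s*P[:,0]+c*P[:,1], P[:,2]+(pose[3] if len(pose)>3 else 0)]
def boxes():
    B=[]
    for (x0,x1,y0,y1,h) in [(-105,-95,-60,60,34),(95,105,-60,60,34),(-105,105,-60,-54,26),(-105,105,54,60,26),(-105,105,-60,60,4)]:
        B.append(np.array([[x,y,z] for x in(x0,x1) for y in(y0,y1) for z in(0,h)],float))
    return B
def sil(p,pose,f=4):
    m=np.zeros((400*f,640*f),np.uint8)
    for b in boxes():
        q=np.array([proj(p,X) for X in T(pose,b)]); 
        h=cv2.convexHull(((q+.5)*f).astype(np.float32)).round().astype(np.int32)
        cv2.fillPoly(m,[h],255)
    return cv2.resize(m,(640,400),interpolation=cv2.INTER_AREA)/255.
def tealmask(p):
    hsv=cv2.cvtColor(p['image'],cv2.COLOR_RGB2HSV); m=cv2.inRange(hsv,(72,90,30),(95,255,255))
    m=cv2.morphologyEx(m,cv2.MORPH_CLOSE,np.ones((3,3)))
    n,l,st,_=cv2.connectedComponentsWithStats(m); k=1+np.argmax(st[1:,4]); m=(l==k).astype(np.uint8)
    c,_=cv2.findContours(m,cv2.RETR_EXTERNAL,cv2.CHAIN_APPROX_NONE); o=np.zeros_like(m); cv2.drawContours(o,c,-1,1,-1); return o
def fittray(ps,p0):
    ms=[tealmask(p) for p in ps]
    f=lambda q: sum(np.abs(sil(p,[q[0],q[1],q[2]/100.])-m).sum() for p,m in zip(ps,ms))
    r=minimize(f,[p0[0],p0[1],p0[2]*100],method='Nelder-Mead',options=dict(initial_simplex=[[p0[0]+a,p0[1]+b,p0[2]*100+c] for a,b,c in [(0,0,0),(6,0,0),(0,6,0),(0,0,6)]],xatol=.05,fatol=.2))
    return r.x[0],r.x[1],r.x[2]/100,r.fun
E
cat > case.py <<'E'
from fit import *
pt=shot('top','t1.png'); ps=shot('scene','s1.png')
def ct(u,v): return (190+(u+.5)/5-.5,165+(v+.5)/5-.5)
def cs(u,v): return (300+(u+.5)/5-.5,160+(v+.5)/5-.5)
C=[(298,74,71),(298,-74,71),(130,-74,71),(130,74,71)]
ot=[ct(67,425),ct(33,145),ct(350,92),ct(386,374)]
os_=[cs(775,308),cs(706,560),cs(364,432),cs(453,197)]
def res(q,parts=False):
    W=T([q[0],q[1],q[2]],C)
    a=np.array([proj(pt,X) for X in W])-ot; b=np.array([proj(ps,X) for X in W])-os_
    return np.r_[a.ravel(),b.ravel()]
g=ray(pt,*ct(600,200),14)
r=least_squares(res,[g[0],g[1],1.6]); print('case',r.x,r.fun.round(2)); c=r.x
def tocase(X): 
    d=np.array(X[:2])-c[:2]; return np.cos(c[2])*d[0]+np.sin(c[2])*d[1], -np.sin(c[2])*d[0]+np.cos(c[2])*d[1]
for n,p,q,z in [('outer',pt,ct(585,91),14),('outer',pt,ct(620,312),14),('inner',pt,ct(536,100),14),('inner',pt,ct(569,320),14),('knob',pt,ct(694,392),82),('buf',pt,ct(147,190),30),('buf',pt,ct(170,355),30),('in s',ps,cs(265,212),14),('in s',ps,cs(195,375),14),('out s',ps,cs(215,200),14),('out s',ps,cs(145,355),14),('knob s',ps,cs(204,31),82),('knobbase s',ps,cs(201,73),54),('buf s',ps,cs(640,350),30),('buf s',ps,cs(590,500),30)]:
    X=ray(p,*q,z); print(n,X.round(1),np.round(tocase(X),1))
for P in [[pt],[ps],[pt,ps]]: print('tray',fittray(P,[450,-130,1.6]))
E
python3 case.py
```

```text
case [545.45428548  80.57864192   1.71159201] [ 0.4  -0.61  0.07 -0.81 -0.06 -0.38  0.85 -0.78  0.96 -0.46  1.03 -0.09
 -0.15 -0.81  0.48 -0.8 ]
outer [605.4  98.9  14. ] [  9.7 -62. ]
outer [483.3  81.5  14. ] [ 9.6 61.4]
inner [601. 126.  14.] [ 37.2 -61.3]
inner [479.5 109.4  14. ] [37.8 61.3]
knob [440.   42.2  82. ] [-23.2 109.8]
buf [553.8 336.9  30. ] [252.7 -44.2]
buf [464.3 323.7  30. ] [252.1  46.2]
in s [480.  107.4  14. ] [35.8 61.1]
in s [588.4 124.8  14. ] [ 37.7 -48.8]
out s [487.5  80.4  14. ] [ 7.9 57.4]
out s [591.8  96.8  14. ] [  9.5 -48.2]
knob s [437.3  40.2  82. ] [-24.8 112.7]
knobbase s [443.2  43.7  54. ] [-22.1 106.4]
buf s [463.5 315.5  30. ] [244.   48.2]
buf s [555.4 327.   30. ] [242.6 -44.5]
tray (np.float64(543.4797454120114), np.float64(-117.71157871254205), np.float64(1.6637122124802932), np.float64(146.16470588235293))
tray (np.float64(544.6790169426997), np.float64(-120.05098179172903), np.float64(1.6612356338715835), np.float64(92.52156862745099))
tray (np.float64(544.1804553916168), np.float64(-118.10483882434565), np.float64(1.6630764571408394), np.float64(264.34901960784316))
```

```bash
cat > go.py <<'E'
# go.py x y zgrasp yawY(angle of tool +y in world) : deltas in tool frame for grasp point
import sys; from h import *
s=arm.read_state(); R=np.array(s['orientation']); g=s['ee_pos']+159*R[:,2]
x,y,z,a=map(float,sys.argv[1:5])
d=R.T@(np.array([x,y,z])-g)
cur=np.arctan2(R[1,1],R[0,1]); sp=-(a-cur); sp=(sp+np.pi)%(2*np.pi)-np.pi
print('clock',round(s['clock'],2),'grasp',g.round(1),'yaw',round(cur,4),'F',s['contact_force'].round(1),'w',round(s['grip_width'],1),'j',s['joint_positions'].round(2))
print('tilt',R[:,2].round(4)); print('shift tool mm',d.round(1),'spin',sp.round(4))
E
python3 go.py 534.8 -18.4 120 -1.4785
```

```text
clock 1.9 grasp [ 225.9 -582.8  245.7] yaw -1.201 F [ 0.6  0.2 -0.3] w 92.2 j [ 1.1   0.43  0.03  1.57 -0.01  1.13 -0.08]
tilt [-0.  0. -1.]
shift tool mm [ 492.  -414.6  125.7] spin 0.2775
```

```bash
python3 -m handwheel '[{"x":0.045,"y":-0.038,"z":0.0,"spin":0.05,"claw":0.43},{"x":0.09,"y":-0.076,"z":0.0,"spin":0.12,"claw":0.43},{"x":0.135,"y":-0.114,"z":0.0,"spin":0.2,"claw":0.43},{"x":0.18,"y":-0.152,"z":0.0,"spin":0.2775,"claw":0.43},{"x":0.225,"y":-0.19,"z":0.0,"spin":0.2775,"claw":0.43}]' 60; python3 go.py 534.8 -18.4 100 -1.4785
```

```text
clock: 2.52
ee_pos: [367.7, -322.5, 405.0]
orientation: [[0.996, 0.091, 0.001], [0.091, -0.996, -0.001], [0.001, 0.001, -1.0]]
contact_force: [1.1, 0.7, 0.2]
grip_width: 46.1
clock 2.52 grasp [ 367.8 -322.6  246.1] yaw -1.4798 F [1.1 0.7 0.2] w 46.1 j [ 0.65  0.22 -0.05  1.89  0.01  1.03 -0.88]
tilt [ 7.e-04 -6.e-04 -1.e+00]
shift tool mm [ 193.8 -287.9  146. ] spin -0.0013
```

```bash
python3 -m handwheel '[{"x":0.033,"y":-0.05,"z":0.0,"claw":0.43},{"x":0.066,"y":-0.1,"z":0.0,"claw":0.43},{"x":0.1,"y":-0.15,"z":0.02,"claw":0.43},{"x":0.133,"y":-0.2,"z":0.04,"claw":0.43},{"x":0.165,"y":-0.245,"z":0.06,"claw":0.43}]'; python3 go.py 534.8 -18.4 75 -1.4785
```

```text
clock 2.52 grasp [ 367.8 -322.6  246.1] yaw -1.4798 F [1.1 0.7 0.2] w 46.1 j [ 0.65  0.22 -0.05  1.89  0.01  1.03 -0.88]
tilt [ 7.e-04 -6.e-04 -1.e+00]
shift tool mm [ 193.8 -287.9  171. ] spin -0.0013invalid input
```

```bash
python3 -m handwheel '[{"x":0.028,"y":-0.043,"z":0.04,"claw":0.43},{"x":0.028,"y":-0.043,"z":0.08,"claw":0.43},{"x":0.028,"y":-0.043,"z":0.08,"claw":0.43}]'; python3 go.py 534.8 -18.4 32 -1.4785; python3 - <<'E'
from h import *
for n in ['top','scene']:
    p=shot(n,n+'2.png')
a=cv2.imread('pics/top2.png')[150:250,290:450];b=cv2.imread('pics/scene2.png')[120:240,200:360]
cv2.imwrite('pics/c2.png',np.vstack([cv2.resize(a,(640,400),interpolation=2)[:, :],cv2.resize(b,(640,480),interpolation=2)])[:, :][:880])
E
python3 -c "
import cv2;a=cv2.imread('pics/c2.png');cv2.imwrite('pics/c2.png',cv2.resize(a,(436,600)))"
```

```text
clock 2.52 grasp [ 367.8 -322.6  246.1] yaw -1.4798 F [1.1 0.7 0.2] w 46.1 j [ 0.65  0.22 -0.05  1.89  0.01  1.03 -0.88]
tilt [ 7.e-04 -6.e-04 -1.e+00]
shift tool mm [ 193.8 -287.9  214. ] spin -0.0013invalid input
```

View pics/c2.png

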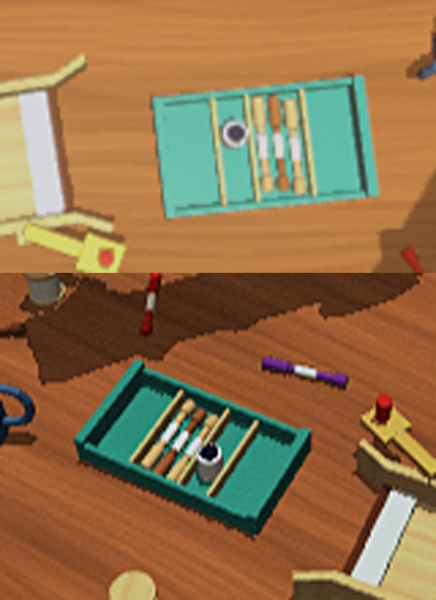

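```bash
python3 -m handwheel '[{"x":0.033,"y":-0.05,"z":0.0,"spin":0,"claw":0.43},{"x":0.066,"y":-0.1,"z":0.0,"spin":0,"claw":0.43},{"x":0.1,"y":-0.15,"z":0.02,"spin":0,"claw":0.43},{"x":0.133,"y":-0.2,"z":0.04,"spin":0,"claw":0.43},{"x":0.165,"y":-0.245,"z":0.06,"spin":0,"claw":0.43}]'; python3 go.py 534.8 -18.4 75 -1.4785
```

```text
clock: 3.25
ee_pos: [509.6, -63.9, 344.5]
orientation: [[0.996, 0.092, 0.001], [0.092, -0.996, -0.0], [0.001, 0.0, -1.0]]
contact_force: [0.5, -0.7, -0.4]
grip_width: 39.5
clock 3.25 grasp [509.8 -64.  185.5] yaw -1.479 F [ 0.5 -0.7 -0.4] w 39.5 j [ 0.19  0.33 -0.22  1.91  0.09  0.91 -1.55]
tilt [ 1.1e-03 -3.0e-04 -1.0e+00]
shift tool mm [ 29.  -43.1 110.5] spin -0.0005
```

```bash
python3 -m handwheel '[{"x":0.029,"y":-0.043,"z":0.02,"spin":0,"claw":0.43},{"x":0.029,"y":-0.043,"z":0.06,"spin":0,"claw":0.43},{"x":0.029,"y":-0.043,"z":0.1,"spin":0,"claw":0.43},{"x":0.029,"y":-0.043,"z":0.11,"spin":0,"claw":0.43}]'; python3 go.py 534.8 -18.4 32 -1.4785; python3 - <<'E'
from h import *
a=shot('top','top3.png')['image'][150:250,290:450,::-1];b=shot('scene','scene3.png')['image'][120:240,200:360,::-1]
cv2.imwrite('pics/c3.png',np.hstack([cv2.resize(a,(400,250),interpolation=2),cv2.resize(b[10:110],(400,250),interpolation=2)]))
E
```

```text
clock: 3.75
ee_pos: [532.8, -20.1, 232.6]
orientation: [[0.996, 0.092, -0.004], [0.092, -0.996, -0.0], [-0.004, -0.0, -1.0]]
contact_force: [0.1, -0.1, 0.9]
grip_width: 39.1
clock 3.75 grasp [532.2 -20.1  73.6] yaw -1.4786 F [ 0.1 -0.1  0.9] w 39.1 j [ 0.09  0.51 -0.2   1.96  0.16  0.69 -1.69]
tilt [-4.1e-03 -4.0e-04 -1.0e+00]
shift tool mm [ 2.9 -1.5 41.6] spin -0.0001
```

View pics/c3.png

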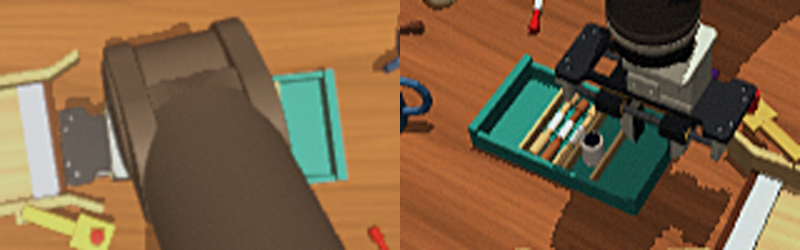

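```bash
python3 -m handwheel '[{"x":0.001,"y":-0.001,"z":0.02,"spin":0,"claw":0.43},{"x":0.001,"y":-0.001,"z":0.04,"spin":0,"claw":0.43},{"x":0.001,"y":-0.001,"z":0.04,"spin":0,"claw":0.43}]'; python3 go.py 534.8 -18.4 32 -1.4785
```

```text
clock: 4.22
ee_pos: [534.8, -18.9, 195.3]
orientation: [[0.996, 0.092, 0.0], [0.092, -0.996, -0.0], [0.0, 0.0, -1.0]]
contact_force: [-0.1, 0.5, 0.3]
grip_width: 39.6
clock 4.22 grasp [534.8 -18.9  36.3] yaw -1.479 F [-0.1  0.5  0.3] w 39.6 j [ 0.07  0.57 -0.19  1.98  0.18  0.6  -1.71]
tilt [ 1.e-04 -2.e-04 -1.e+00]
shift tool mm [ 0.  -0.5  4.3] spin -0.0005
```

Descend the last 4 mm and close.

```bash
python3 -m handwheel '[{"x":0,"y":0,"z":0.004,"spin":0,"claw":0.43},{"x":0,"y":0,"z":0.004,"spin":0,"claw":0},{"x":0,"y":0,"z":0.004,"spin":0,"claw":0},{"x":0,"y":0,"z":0.004,"spin":0,"claw":0},{"x":0,"y":0,"z":0.004,"spin":0,"claw":0}]' 50; python3 go.py 534.8 -18.4 32 -1.4785
```

```text
clock: 4.85
ee_pos: [534.6, -18.5, 190.9]
orientation: [[0.996, 0.092, 0.0], [0.092, -0.996, 0.0], [0.0, -0.0, -1.0]]
contact_force: [-0.4, 0.0, 3.4]
grip_width: 9.7
clock 4.85 grasp [534.7 -18.5  31.9] yaw -1.4788 F [-0.4  0.   3.4] w 9.7 j [ 0.07  0.58 -0.18  1.99  0.18  0.59 -1.71]
tilt [ 2.e-04  1.e-04 -1.e+00]
shift tool mm [ 0.1 -0.1 -0.1] spin -0.0003
```

```bash
python3 -m handwheel '[{"x":0,"y":0,"z":-0.006,"spin":0,"claw":0},{"x":0,"y":0,"z":-0.012,"spin":0,"claw":0},{"x":0,"y":0,"z":-0.018,"spin":0,"claw":0},{"x":0,"y":0,"z":-0.022,"spin":0,"claw":0},{"x":0,"y":0,"z":-0.022,"spin":0,"claw":0}]' 50; python3 go.py 553.2 26.1 54 -1.43;python3 - <<'E'
from h import *
b=shot('scene','scene4.png')['image'][110:260,180:380,::-1]
cv2.imwrite('pics/c4.png',cv2.resize(b,(800,600),interpolation=2))
E
```

```text
clock: 5.48
ee_pos: [534.7, -18.6, 213.1]
orientation: [[0.996, 0.092, 0.001], [0.092, -0.996, -0.0], [0.001, 0.0, -1.0]]
contact_force: [-1.2, 0.1, -4.9]
grip_width: 9.7
clock 5.47 grasp [534.8 -18.6  54.1] yaw -1.4786 F [-1.2  0.1 -4.9] w 9.7 j [ 0.08  0.54 -0.19  1.97  0.17  0.64 -1.7 ]
tilt [ 6.e-04 -0.e+00 -1.e+00]
shift tool mm [ 22.5 -42.8   0.1] spin -0.0486
```

View pics/c4.png

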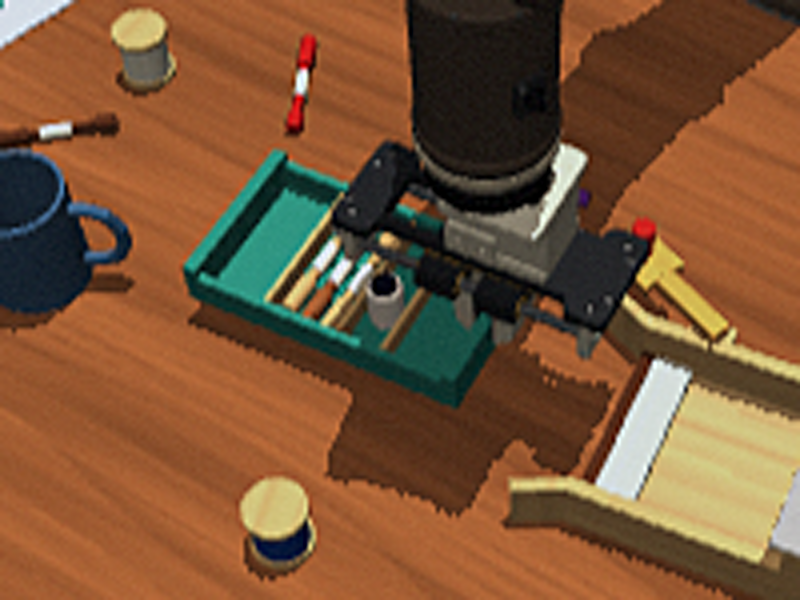

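```bash
python3 -m handwheel '[{"x":0.004,"y":-0.008,"z":0,"spin":-0.01,"claw":0},{"x":0.009,"y":-0.017,"z":0,"spin":-0.02,"claw":0},{"x":0.014,"y":-0.026,"z":0,"spin":-0.03,"claw":0},{"x":0.019,"y":-0.035,"z":0,"spin":-0.04,"claw":0},{"x":0.0225,"y":-0.0428,"z":0,"spin":-0.0486,"claw":0}]' 50; python3 -m handwheel '[{"x":0,"y":0,"z":0,"spin":0,"claw":0}]' ;python3 go.py 549.0 55.8 54 -1.43; python3 - <<'E'
from fit import *
p=shot('scene','scene5.png')
b=p['image'][110:260,230:430,::-1]
cv2.imwrite('pics/c5.png',cv2.resize(b,(800,600),interpolation=2))
p=shot('top','top5.png')
b=p['image'][150:250,280:430,::-1]
cv2.imwrite('pics/c5t.png',cv2.resize(b,(750,500),interpolation=2))
E
```

```text
clock: 6.15
ee_pos: [553.4, 27.1, 212.7]
orientation: [[0.99, 0.142, 0.0], [0.142, -0.99, 0.0], [0.0, -0.0, -1.0]]
contact_force: [-0.7, 0.2, -4.9]
grip_width: 9.9
clock: 6.28
ee_pos: [553.3, 27.1, 212.7]
orientation: [[0.99, 0.142, 0.0], [0.142, -0.99, 0.0], [0.0, -0.0, -1.0]]
contact_force: [-0.7, -0.4, -4.8]
grip_width: 9.5
clock 6.28 grasp [553.3  27.2  53.7] yaw -1.4285 F [-0.7 -0.4 -4.8] w 9.5 j [ 0.    0.57 -0.2   1.93  0.18  0.67 -1.74]
tilt [ 2.e-04  4.e-04 -1.e+00]
shift tool mm [ -0.2 -28.9  -0.3] spin 0.0015
```

View pics/c5.png

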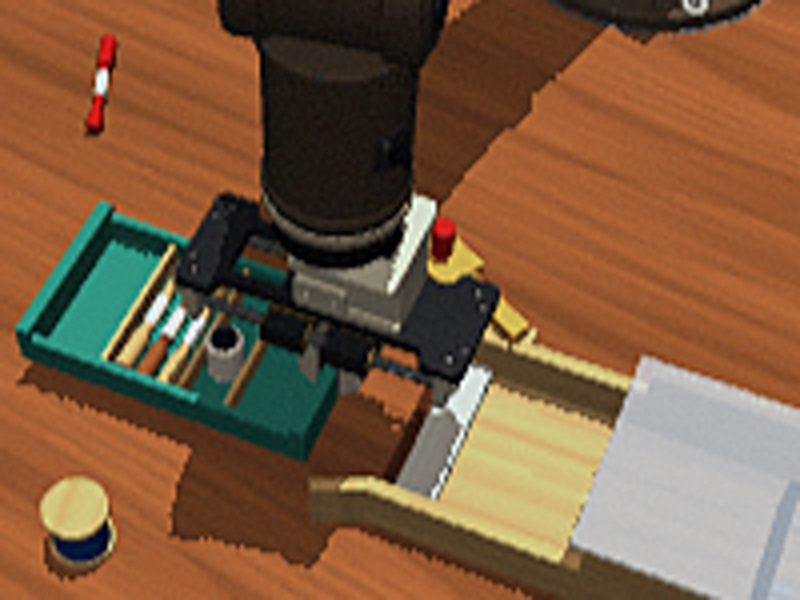

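View pics/c5t.png

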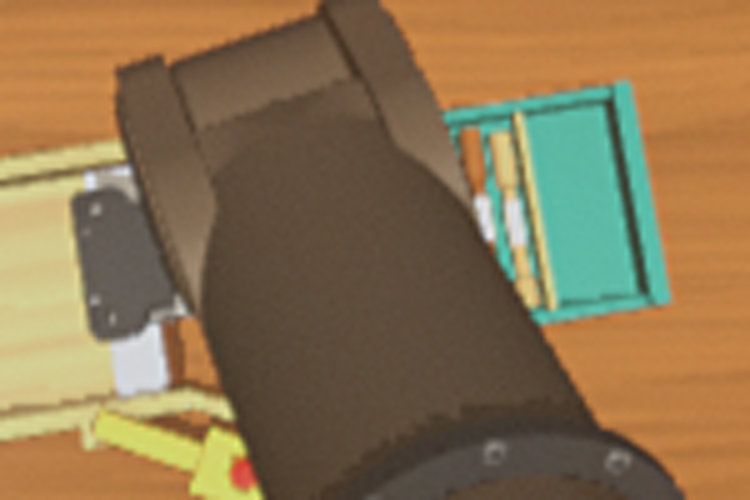

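```bash
python3 -m handwheel '[{"x":0,"y":-0.008,"z":0,"spin":0,"claw":0},{"x":0,"y":-0.016,"z":0,"spin":0,"claw":0},{"x":0,"y":-0.024,"z":0,"spin":0,"claw":0},{"x":0,"y":-0.032,"z":0,"spin":0,"claw":0},{"x":0,"y":-0.040,"z":0,"spin":0,"claw":0}]' 50;python3 go.py 541.9 105.3 54 -1.43; python3 - <<'E'
from fit import *
p=shot('scene','scene6.png')
b=p['image'][130:280,250:450,::-1]
cv2.imwrite('pics/c6.png',cv2.resize(b,(800,600),interpolation=2))
E
```

```text
clock: 7.0
ee_pos: [547.3, 66.4, 212.7]
orientation: [[0.99, 0.141, 0.0], [0.141, -0.99, 0.0], [0.0, 0.0, -1.0]]
contact_force: [-0.3, 0.4, -5.0]
grip_width: 10.1
clock 7.0 grasp [547.3  66.4  53.7] yaw -1.4297 F [-0.3  0.4 -5. ] w 10.1 j [-0.07  0.56 -0.2   1.93  0.17  0.66 -1.81]
tilt [ 1.e-04  0.e+00 -1.e+00]
shift tool mm [  0.1 -39.3  -0.3] spin 0.0003
```

View pics/c6.png

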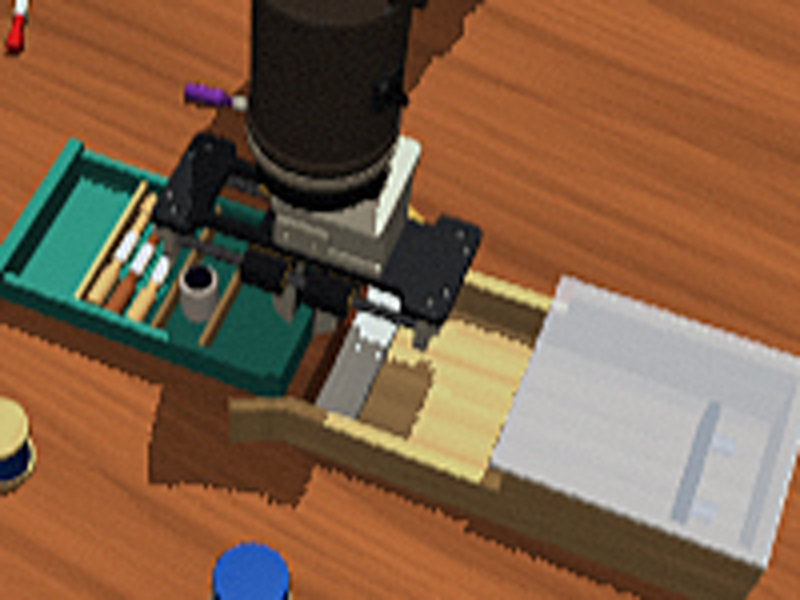

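Clear of the sill and centred between the wings; continue over the sill.

```bash
python3 -m handwheel '[{"x":0,"y":-0.008,"z":0,"spin":0,"claw":0},{"x":0,"y":-0.016,"z":0,"spin":0,"claw":0},{"x":0,"y":-0.024,"z":0,"spin":0,"claw":0},{"x":0,"y":-0.032,"z":0,"spin":0,"claw":0},{"x":0,"y":-0.039,"z":0,"spin":0,"claw":0}]' 50; python3 -m handwheel '[{"x":0,"y":0,"z":0.002,"spin":0,"claw":0},{"x":0,"y":0,"z":0.004,"spin":0,"claw":0},{"x":0,"y":0,"z":0.006,"spin":0,"claw":0},{"x":0,"y":0,"z":0.006,"spin":0,"claw":0}]' 50;python3 go.py 541.9 105.3 46 -1.43; python3 - <<'E'
from fit import *
p=shot('scene','scene7.png')
b=p['image'][130:280,250:450,::-1]
cv2.imwrite('pics/c7.png',cv2.resize(b,(800,600),interpolation=2))
E
```

```text
clock: 7.68
ee_pos: [541.9, 105.0, 212.7]
orientation: [[0.99, 0.141, 0.0], [0.141, -0.99, 0.0], [0.0, -0.0, -1.0]]
contact_force: [-0.3, -1.2, -5.1]
grip_width: 9.7
clock: 8.18
ee_pos: [541.9, 104.0, 206.4]
orientation: [[0.99, 0.14, -0.0], [0.14, -0.99, -0.0], [-0.001, 0.0, -1.0]]
contact_force: [0.7, 0.9, -4.6]
grip_width: 9.4
clock 8.18 grasp [541.8 103.9  47.4] yaw -1.4305 F [ 0.7  0.9 -4.6] w 9.4 j [-0.14  0.57 -0.2   1.94  0.18  0.65 -1.88]
tilt [-5.e-04 -3.e-04 -1.e+00]
shift tool mm [ 0.3 -1.3  1.4] spin -0.0005
```

View pics/c7.png

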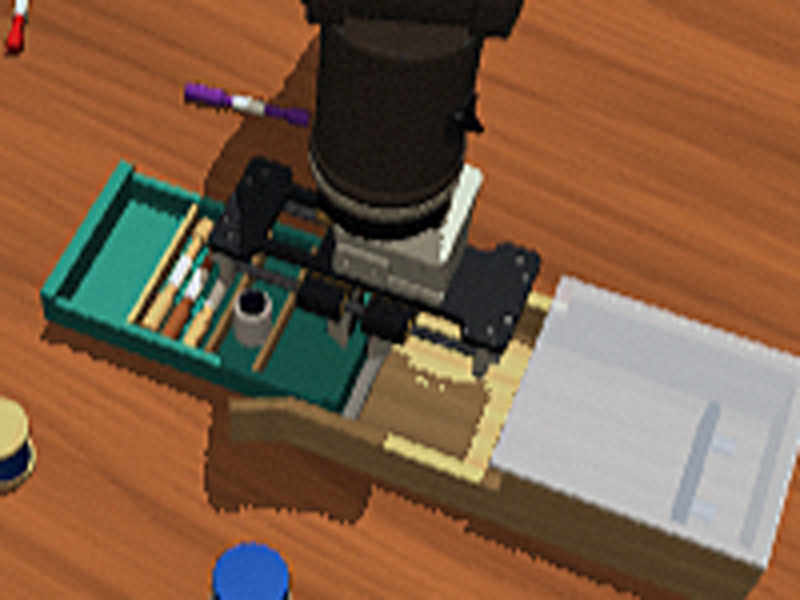

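```bash
python3 -m handwheel '[{"x":0,"y":0,"z":0.001,"spin":0,"claw":0},{"x":0,"y":0,"z":0.002,"spin":0,"claw":0},{"x":0,"y":0,"z":0.002,"spin":0,"claw":0},{"x":0,"y":0,"z":0.002,"spin":0,"claw":0.4},{"x":0,"y":0,"z":0.002,"spin":0,"claw":0.4}]' 50; python3 -m handwheel '[{"x":0,"y":0,"z":0,"spin":0,"claw":0.4},{"x":0,"y":0,"z":-0.03,"spin":0,"claw":0.4},{"x":0,"y":0,"z":-0.08,"spin":0,"claw":0.4}]'; python3 -m handwheel '[{"x":0,"y":0.05,"z":0,"spin":0,"claw":0.4},{"x":0,"y":0.1,"z":0,"spin":0,"claw":0.4},{"x":0,"y":0.15,"z":0,"spin":0,"claw":0.4},{"x":0,"y":0.2,"z":0,"spin":0,"claw":0.4},{"x":0,"y":0.26,"z":0,"spin":0,"claw":0.4}]'
python3 - <<'E'
from fit import *
ps=[shot('top','top8.png'),shot('scene','scene8.png')]
b=ps[1]['image'][130:280,250:450,::-1]
cv2.imwrite('pics/c8.png',cv2.resize(b,(800,600),interpolation=2))
b=ps[0]['image'][150:250,250:430,::-1]
cv2.imwrite('pics/c8t.png',cv2.resize(b,None,fx=4.4,fy=4.4,interpolation=2))
E
```

```text
clock: 8.85
ee_pos: [542.2, 104.4, 204.9]
orientation: [[0.99, 0.14, 0.001], [0.14, -0.99, 0.0], [0.001, -0.0, -1.0]]
contact_force: [0.4, -0.5, -1.2]
grip_width: 24.9
clock: 9.22
ee_pos: [541.3, 104.2, 284.2]
orientation: [[0.99, 0.141, -0.004], [0.141, -0.99, -0.001], [-0.004, 0.0, -1.0]]
contact_force: [0.7, 0.6, 0.4]
grip_width: 36.8
clock: 9.85
ee_pos: [578.7, -153.8, 284.9]
orientation: [[0.99, 0.142, 0.001], [0.142, -0.99, 0.001], [0.001, -0.001, -1.0]]
contact_force: [1.1, -0.1, -0.1]
grip_width: 36.5
```

View pics/c8.png

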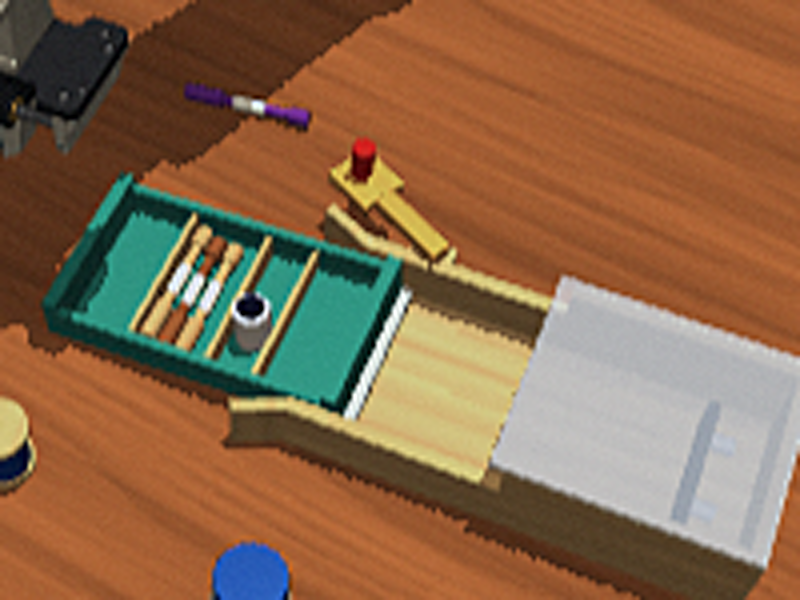

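View pics/c8t.png

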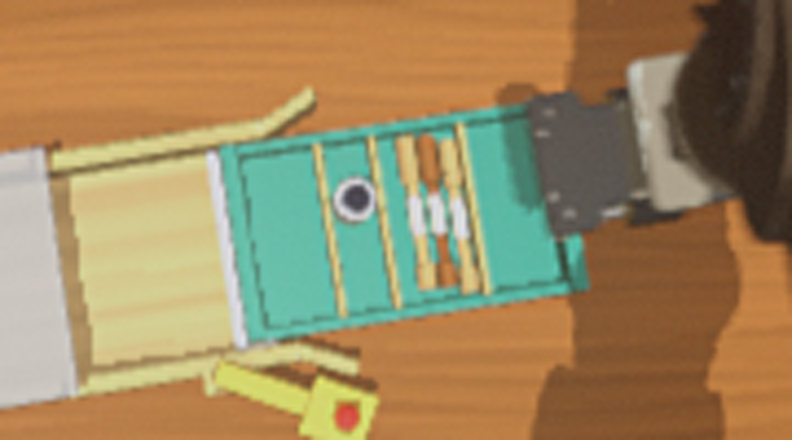

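```bash
python3 go.py 570.3 -95 31 -1.43
```

```text
clock 9.95 grasp [ 578.1 -162.3  125.5] yaw -1.44 F [-0.7  0.3  0.1] w 36.8 j [ 0.31  0.52 -0.18  1.76  0.12  0.87 -1.37]
tilt [ 1.0e-04 -4.8e-03 -1.0e+00]
shift tool mm [  1.1 -68.2  94.2] spin -0.01
```

```bash
python3 -m handwheel '[{"x":0,"y":-0.03,"z":0,"spin":0,"claw":0.43},{"x":0.00,"y":-0.06,"z":0.03,"spin":0,"claw":0.43},{"x":0.00,"y":-0.06,"z":0.03,"spin":0,"claw":0.43}]'; python3 go.py 570.3 -95 31 -1.43
```

```text
clock: 10.32
ee_pos: [568.9, -90.6, 252.9]
orientation: [[0.99, 0.144, -0.004], [0.144, -0.99, 0.002], [-0.003, -0.002, -1.0]]
contact_force: [-0.4, 0.0, 0.3]
grip_width: 39.6
clock 10.32 grasp [568.3 -90.3  93.9] yaw -1.4258 F [-0.4  0.   0.3] w 39.6 j [ 0.2   0.53 -0.19  1.84  0.14  0.78 -1.49]
tilt [-0.0037  0.0019 -1.    ]
shift tool mm [ 1.5  5.1 62.9] spin 0.0042
```

```bash
python3 -m handwheel '[{"x":0,"y":0,"z":0,"spin":0,"claw":0.43}]'; python3 go.py 570.3 -95 31 -1.43;  python3 - <<'E'
from fit import *
b=shot('scene','scene9.png')['image'][120:220,220:380,::-1]
cv2.imwrite('pics/c9.png',cv2.resize(b,None,fx=5,fy=5,interpolation=2))
E
```

```text
clock: 10.45
ee_pos: [570.2, -94.0, 254.9]
orientation: [[0.99, 0.14, 0.0], [0.14, -0.99, -0.0], [-0.0, 0.0, -1.0]]
contact_force: [0.9, -0.2, 0.9]
grip_width: 39.3
clock 10.45 grasp [570.2 -94.   95.9] yaw -1.43 F [ 0.9 -0.2  0.9] w 39.3 j [ 0.21  0.53 -0.19  1.84  0.14  0.78 -1.48]
tilt [ 0.e+00 -5.e-04 -1.e+00]
shift tool mm [-0.   0.9 64.9] spin 0.0
```

View pics/c9.png

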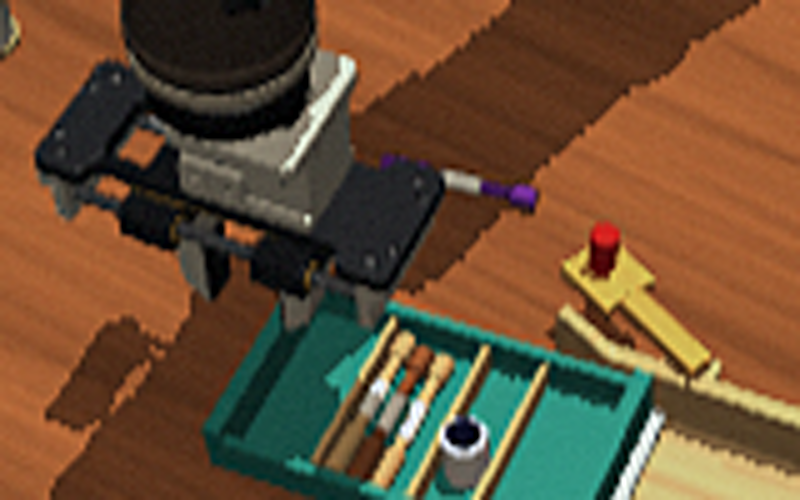

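```bash
python3 -m handwheel '[{"x":0,"y":0.001,"z":0.03,"spin":0,"claw":0.43},{"x":0,"y":0.001,"z":0.055,"spin":0,"claw":0.43},{"x":0,"y":0.001,"z":0.065,"spin":0,"claw":0.43},{"x":0,"y":0.001,"z":0.065,"spin":0,"claw":0.43}]'; python3 go.py 570.3 -95 31 -1.43
```

```text
clock: 11.0
ee_pos: [570.3, -95.2, 189.8]
orientation: [[0.99, 0.14, -0.0], [0.14, -0.99, -0.0], [-0.0, 0.0, -1.0]]
contact_force: [0.4, -0.5, 0.6]
grip_width: 39.5
clock 11.0 grasp [570.2 -95.3  30.8] yaw -1.4308 F [ 0.4 -0.5  0.6] w 39.5 j [ 0.19  0.62 -0.17  1.88  0.16  0.65 -1.51]
tilt [-3.e-04 -3.e-04 -1.e+00]
shift tool mm [ 0.1 -0.3 -0.2] spin -0.0008
```

```bash
python3 -m handwheel '[{"x":0,"y":0,"z":0,"spin":0,"claw":0},{"x":0,"y":0,"z":0,"spin":0,"claw":0},{"x":0,"y":0,"z":0,"spin":0,"claw":0},{"x":0,"y":0,"z":0,"spin":0,"claw":0}]' 20; python3 go.py 570.3 -95 31 -1.43
```

```text
clock: 11.5
ee_pos: [570.3, -94.6, 190.2]
orientation: [[0.99, 0.14, 0.001], [0.14, -0.99, 0.0], [0.001, 0.0, -1.0]]
contact_force: [-0.8, 0.5, 4.0]
grip_width: 10.6
clock 11.5 grasp [570.4 -94.5  31.2] yaw -1.43 F [-0.8  0.5  4. ] w 10.6 j [ 0.19  0.62 -0.17  1.88  0.16  0.65 -1.51]
tilt [ 7.e-04  1.e-04 -1.e+00]
shift tool mm [-0.2  0.4  0.2] spin 0.0
```

```bash
python3 -m handwheel '[{"x":0,"y":0,"z":-0.005,"spin":0,"claw":0},{"x":0,"y":0,"z":-0.010,"spin":0,"claw":0},{"x":0,"y":0,"z":-0.014,"spin":0,"claw":0},{"x":0,"y":0,"z":-0.017,"spin":0,"claw":0},{"x":0,"y":0,"z":-0.017,"spin":0,"claw":0}]' 50; python3 go.py 539.6 122 48 -1.43; python3 - <<'E'
from fit import *
ps=[shot('top','top10.png'),shot('scene','scene10.png')]
b=ps[1]['image'][120:260,220:420,::-1]
cv2.imwrite('pics/c10.png',cv2.resize(b,None,fx=4,fy=4,interpolation=2))
E
```

```text
clock: 12.12
ee_pos: [569.9, -95.1, 206.6]
orientation: [[0.99, 0.14, -0.001], [0.14, -0.99, -0.001], [-0.001, 0.0, -1.0]]
contact_force: [0.6, 0.1, -4.8]
grip_width: 9.5
clock 12.12 grasp [569.8 -95.2  47.6] yaw -1.4302 F [ 0.6  0.1 -4.8] w 9.5 j [ 0.2   0.6  -0.18  1.87  0.16  0.68 -1.5 ]
tilt [-6.e-04 -6.e-04 -1.e+00]
shift tool mm [   0.5 -219.3   -0.5] spin -0.0002
```

View pics/c10.png

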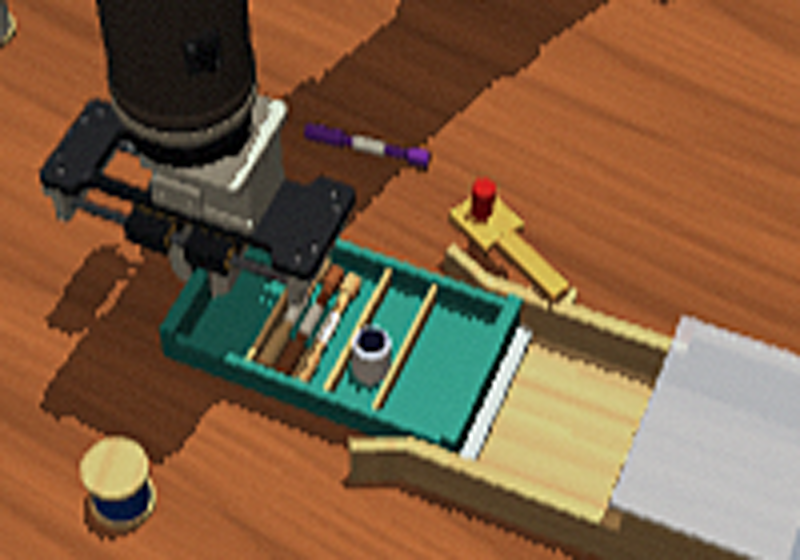

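```bash
python3 -m handwheel '[{"x":0,"y":-0.008,"z":0,"spin":0,"claw":0},{"x":0,"y":-0.016,"z":0,"spin":0,"claw":0},{"x":0,"y":-0.024,"z":0,"spin":0,"claw":0},{"x":0,"y":-0.032,"z":0,"spin":0,"claw":0},{"x":0,"y":-0.040,"z":0,"spin":0,"claw":0}]'; python3 -m handwheel '[{"x":0,"y":-0.009,"z":0,"spin":0,"claw":0},{"x":0,"y":-0.018,"z":0,"spin":0,"claw":0},{"x":0,"y":-0.027,"z":0,"spin":0,"claw":0},{"x":0,"y":-0.036,"z":0,"spin":0,"claw":0},{"x":0,"y":-0.045,"z":0,"spin":0,"claw":0}]'; python3 go.py 539.6 122 48 -1.43; python3 - <<'E'
from fit import *
ps=[shot('top','top11.png'),shot('scene','scene11.png')]
b=ps[1]['image'][140:280,260:460,::-1]
cv2.imwrite('pics/c11.png',cv2.resize(b,None,fx=4,fy=4,interpolation=2))
E
```

```text
clock: 12.85
ee_pos: [564.5, -54.4, 206.8]
orientation: [[0.99, 0.141, 0.0], [0.141, -0.99, -0.0], [0.0, 0.0, -1.0]]
contact_force: [1.3, -0.9, -4.5]
grip_width: 9.8
clock: 13.48
ee_pos: [558.2, -9.9, 206.7]
orientation: [[0.99, 0.14, 0.0], [0.14, -0.99, -0.0], [0.0, 0.0, -1.0]]
contact_force: [0.1, 0.7, -5.2]
grip_width: 9.7
clock 13.47 grasp [558.2  -9.9  47.7] yaw -1.43 F [ 0.1  0.7 -5.2] w 9.7 j [ 0.05  0.58 -0.17  1.92  0.15  0.66 -1.65]
tilt [ 0. -0. -1.]
shift tool mm [ 1.000e-01 -1.332e+02 -3.000e-01] spin -0.0
```

View pics/c11.png

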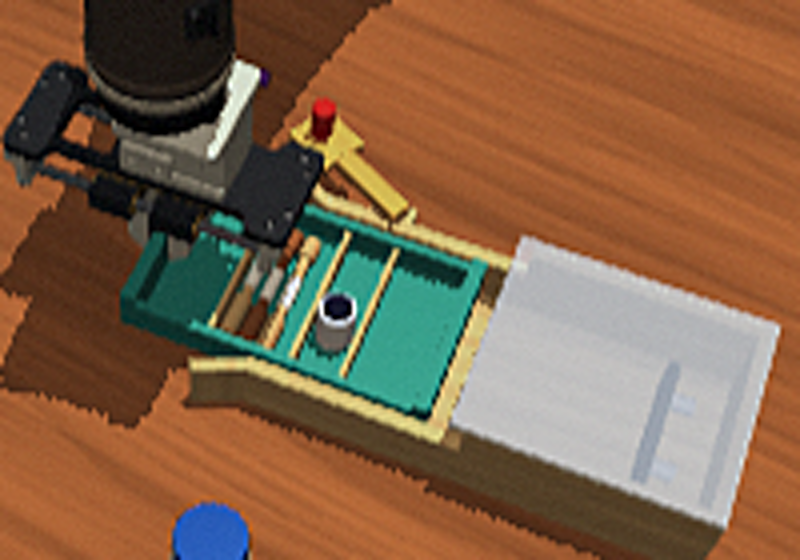

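```bash
python3 -m handwheel '[{"x":0,"y":-0.01,"z":0,"spin":0,"claw":0},{"x":0,"y":-0.02,"z":0,"spin":0,"claw":0},{"x":0,"y":-0.03,"z":0,"spin":0,"claw":0},{"x":0,"y":-0.04,"z":0,"spin":0,"claw":0},{"x":0,"y":-0.05,"z":0,"spin":0,"claw":0}]'; python3 -m handwheel '[{"x":0,"y":-0.01,"z":0,"spin":0,"claw":0},{"x":0,"y":-0.02,"z":0,"spin":0,"claw":0},{"x":0,"y":-0.03,"z":0,"spin":0,"claw":0},{"x":0,"y":-0.04,"z":0,"spin":0,"claw":0},{"x":0,"y":-0.05,"z":0,"spin":0,"claw":0}]'; python3 go.py 539.6 122 48 -1.43; python3 - <<'E'
from fit import *
ps=[shot('top','top12.png'),shot('scene','scene12.png')]
b=ps[1]['image'][140:280,280:480,::-1]
cv2.imwrite('pics/c12.png',cv2.resize(b,None,fx=4,fy=4,interpolation=2))
b=ps[0]['image'][150:260,180:360,::-1]
cv2.imwrite('pics/c12t.png',cv2.resize(b,None,fx=4.4,fy=4.4,interpolation=2))
E
```

```text
clock: 14.2
ee_pos: [551.1, 39.8, 206.7]
orientation: [[0.99, 0.141, 0.0], [0.141, -0.99, 0.0], [0.0, -0.0, -1.0]]
contact_force: [0.6, 0.0, -4.4]
grip_width: 9.6
clock: 14.82
ee_pos: [544.1, 89.1, 206.7]
orientation: [[0.99, 0.14, -0.0], [0.14, -0.99, -0.0], [-0.0, 0.0, -1.0]]
contact_force: [0.3, 0.6, -4.9]
grip_width: 9.4
clock 14.82 grasp [544.1  89.1  47.7] yaw -1.43 F [ 0.3  0.6 -4.9] w 9.4 j [-0.14  0.57 -0.17  1.94  0.15  0.65 -1.83]
tilt [-1.e-04 -1.e-04 -1.e+00]
shift tool mm [  0.2 -33.2  -0.3] spin 0.0
```

View pics/c12.png

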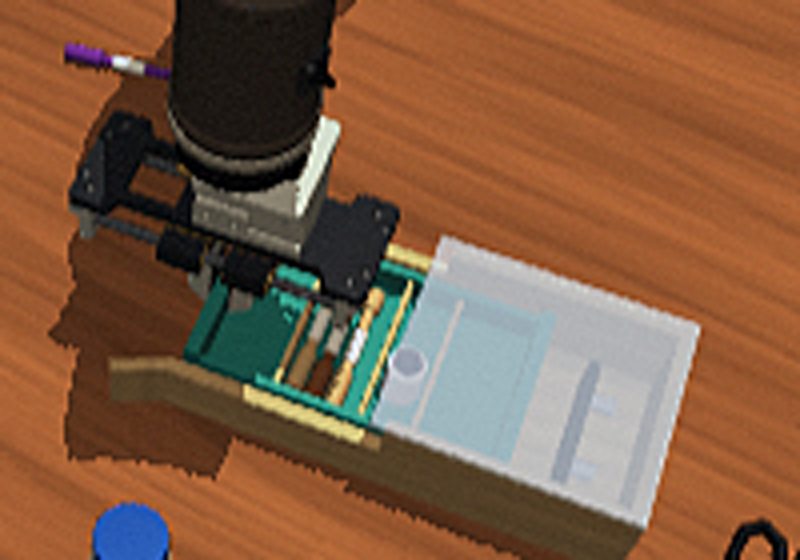

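View pics/c12t.png

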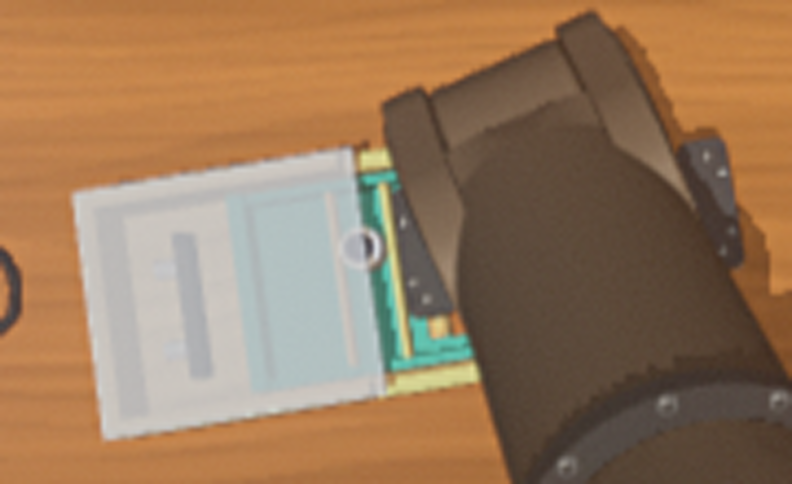

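```bash
python3 -m handwheel '[{"x":0,"y":-0.006,"z":0,"spin":0,"claw":0},{"x":0,"y":-0.012,"z":0,"spin":0,"claw":0},{"x":0,"y":-0.018,"z":0,"spin":0,"claw":0},{"x":0,"y":-0.022,"z":0,"spin":0,"claw":0},{"x":0,"y":-0.022,"z":0,"spin":0,"claw":0}]'; for i in 1 2 3; do python3 go.py 539.6 122 48 -1.43|head -1; done
python3 -m handwheel '[{"x":0,"y":-0.001,"z":0,"spin":0,"claw":0},{"x":0,"y":-0.002,"z":0,"spin":0,"claw":0},{"x":0,"y":-0.003,"z":0,"spin":0,"claw":0},{"x":0,"y":-0.003,"z":0,"spin":0,"claw":0}]'
```

```text
clock: 15.55
ee_pos: [541.0, 110.7, 206.7]
orientation: [[0.99, 0.141, -0.0], [0.141, -0.99, 0.0], [-0.0, -0.0, -1.0]]
contact_force: [0.1, -0.3, -4.5]
grip_width: 9.7
clock 15.55 grasp [541.  110.7  47.7] yaw -1.4293 F [ 0.1 -0.3 -4.5] w 9.7 j [-0.18  0.57 -0.17  1.94  0.15  0.65 -1.87]
clock 15.55 grasp [541.  110.7  47.7] yaw -1.4293 F [ 0.1 -0.3 -4.5] w 9.7 j [-0.18  0.57 -0.17  1.94  0.15  0.65 -1.87]
clock 15.55 grasp [541.  110.7  47.7] yaw -1.4293 F [ 0.1 -0.3 -4.5] w 9.7 j [-0.18  0.57 -0.17  1.94  0.15  0.65 -1.87]
clock: 16.05
ee_pos: [540.7, 113.3, 206.7]
orientation: [[0.99, 0.14, -0.0], [0.14, -0.99, 0.0], [-0.0, -0.0, -1.0]]
contact_force: [0.3, 1.0, -4.6]
grip_width: 9.7
```

```bash
python3 -m handwheel '[{"x":0,"y":-0.001,"z":0,"spin":0,"claw":0},{"x":0,"y":-0.002,"z":0,"spin":0,"claw":0},{"x":0,"y":-0.002,"z":0,"spin":0,"claw":0}]' | grep -E "ee_pos|force"
python3 -m handwheel '[{"x":0,"y":-0.001,"z":0,"spin":0,"claw":0},{"x":0,"y":-0.002,"z":0,"spin":0,"claw":0},{"x":0,"y":-0.002,"z":0,"spin":0,"claw":0}]'| grep -E "ee_pos|force"
python3 - <<'E'
from h import *
b=shot('scene','scene13.png')['image'][140:280,280:480,::-1]
cv2.imwrite('pics/c13.png',cv2.resize(b,None,fx=4,fy=4,interpolation=2))
E
```

```text
ee_pos: [540.4, 115.4, 206.7]
contact_force: [0.1, -0.5, -4.9]
ee_pos: [540.1, 117.3, 206.7]
contact_force: [-0.1, 0.4, -4.5]
```

View pics/c13.png

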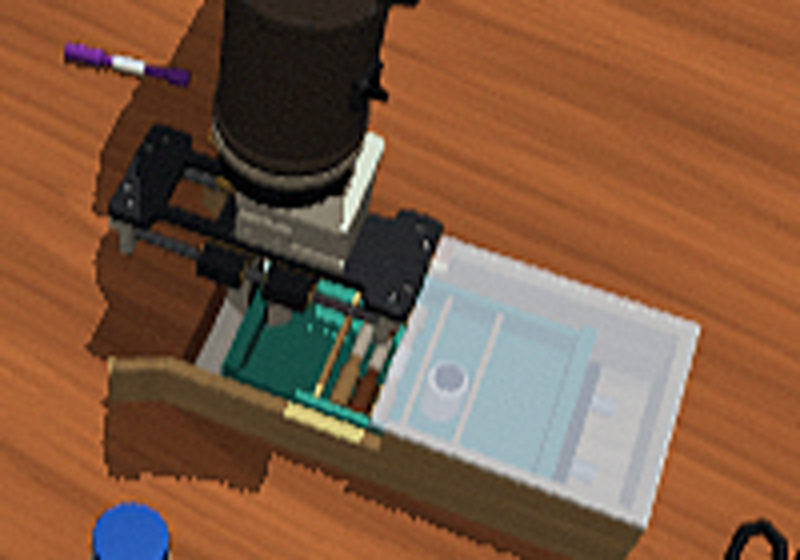

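```bash
for i in 1; do python3 -m handwheel '[{"x":0,"y":-0.001,"z":0,"spin":0,"claw":0},{"x":0,"y":-0.002,"z":0,"spin":0,"claw":0},{"x":0,"y":-0.002,"z":0,"spin":0,"claw":0}]' | grep -E "ee_pos|force"; done
python3 -m handwheel '[{"x":0,"y":-0.001,"z":0,"spin":0,"claw":0},{"x":0,"y":-0.002,"z":0,"spin":0,"claw":0},{"x":0,"y":-0.002,"z":0,"spin":0,"claw":0}]'| grep -E "ee_pos|force|wid"
python3 -m handwheel '[{"x":0,"y":0,"z":0,"spin":0,"claw":0}]'| grep -E "ee_pos|force|wid"

```

```text
ee_pos: [539.9, 119.2, 206.7]
contact_force: [-0.2, 0.4, -4.9]
ee_pos: [539.6, 120.8, 206.7]
contact_force: [-0.5, -4.6, -5.8]
grip_width: 9.7
ee_pos: [539.6, 120.8, 206.7]
contact_force: [1.5, -3.4, -5.5]
grip_width: 9.4
```

```bash
python3 -m handwheel '[{"x":0,"y":-0.001,"z":0,"spin":0,"claw":0},{"x":0,"y":-0.002,"z":0,"spin":0,"claw":0},{"x":0,"y":-0.003,"z":0,"spin":0,"claw":0},{"x":0,"y":-0.003,"z":0,"spin":0,"claw":0}]'| grep -E "ee_pos|force|wid"
python3 -m handwheel '[{"x":0,"y":-0.001,"z":0,"spin":0,"claw":0},{"x":0,"y":-0.002,"z":0,"spin":0,"claw":0},{"x":0,"y":-0.003,"z":0,"spin":0,"claw":0},{"x":0,"y":-0.003,"z":0,"spin":0,"claw":0}]'| grep -E "ee_pos|force|wid"

```

```text
ee_pos: [539.2, 123.6, 206.7]
contact_force: [1.3, -6.5, -4.0]
grip_width: 9.8
ee_pos: [538.9, 125.9, 206.7]
contact_force: [0.6, -8.1, -4.7]
grip_width: 10.1
```

```bash
python3 -m handwheel '[{"x":0,"y":-0.001,"z":0,"spin":0,"claw":0},{"x":0,"y":-0.002,"z":0,"spin":0,"claw":0},{"x":0,"y":-0.002,"z":0,"spin":0,"claw":0},{"x":0,"y":-0.002,"z":0,"spin":0,"claw":0}]'| grep -E "ee_pos|force|wid"
python3 go.py 539.6 122 48 -1.43
python3 - <<'E'
from h import *
b=shot('scene','scene14.png')['image'][160:260,310:450,::-1]
cv2.imwrite('pics/c14.png',cv2.resize(b,None,fx=5.6,fy=5.6,interpolation=2))
E
```

```text
ee_pos: [538.7, 127.4, 206.6]
contact_force: [1.6, -9.8, -4.0]
grip_width: 9.5
clock 19.23 grasp [538.6 127.   47.6] yaw -1.4316 F [ 1.6 -9.8 -4. ] w 9.5 j [-0.21  0.57 -0.16  1.93  0.15  0.65 -1.9 ]
tilt [-2.0e-04 -2.3e-03 -1.0e+00]
shift tool mm [ 0.3  5.1 -0.4] spin -0.0016
```

View pics/c14.png

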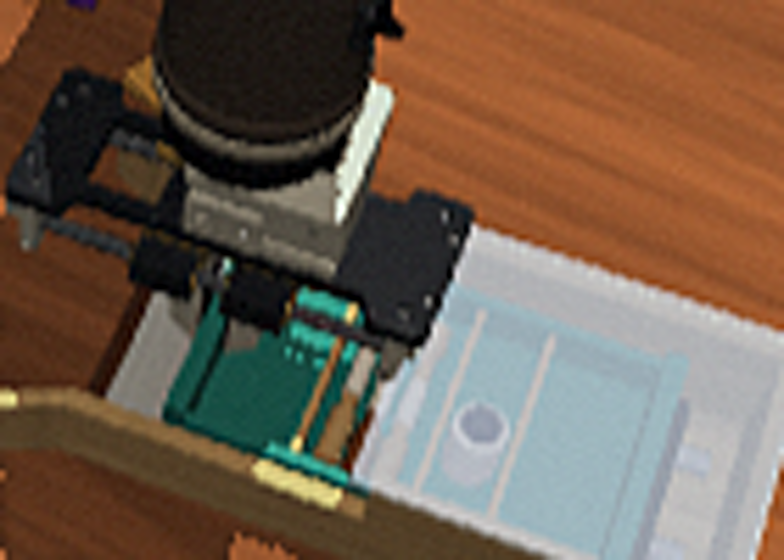

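```bash
python3 -m handwheel '[{"x":0,"y":0,"z":0.002,"spin":0,"claw":0},{"x":0,"y":0,"z":0.004,"spin":0,"claw":0},{"x":0,"y":0,"z":0.005,"spin":0,"claw":0},{"x":0,"y":0,"z":0.005,"spin":0,"claw":0}]'| grep -E "ee_pos|force|wid"
python3 -m handwheel '[{"x":0,"y":0,"z":0.002,"spin":0,"claw":0},{"x":0,"y":0,"z":0.004,"spin":0,"claw":0},{"x":0,"y":0,"z":0.004,"spin":0,"claw":0}]'| grep -E "ee_pos|force|wid"

```

```text
ee_pos: [538.8, 127.5, 202.0]
contact_force: [1.1, -10.8, -0.6]
grip_width: 9.8
ee_pos: [538.9, 127.5, 197.9]
contact_force: [1.9, -10.4, 0.6]
grip_width: 9.4
```

```bash
python3 -m handwheel '[{"x":0,"y":0,"z":0.001,"spin":0,"claw":0},{"x":0,"y":0,"z":0.002,"spin":0,"claw":0},{"x":0,"y":0,"z":0.002,"spin":0,"claw":0}]'| grep -E "ee_pos|force|wid"
python3 go.py 539.6 122 48 -1.43
python3 - <<'E'
from h import *
b=shot('scene','scene15.png')['image'][160:260,310:450,::-1]
cv2.imwrite('pics/c15.png',cv2.resize(b,None,fx=5.6,fy=5.6,interpolation=2))
E
```

```text
ee_pos: [538.9, 127.5, 196.0]
contact_force: [0.8, -10.3, 0.5]
grip_width: 9.9
clock 20.52 grasp [539.  127.3  37. ] yaw -1.4318 F [  0.8 -10.3   0.5] w 9.9 j [-0.21  0.59 -0.16  1.94  0.15  0.63 -1.9 ]
tilt [ 6.0e-04 -1.8e-03 -1.0e+00]
shift tool mm [ -0.1   5.3 -11. ] spin -0.0018
```

View pics/c15.png

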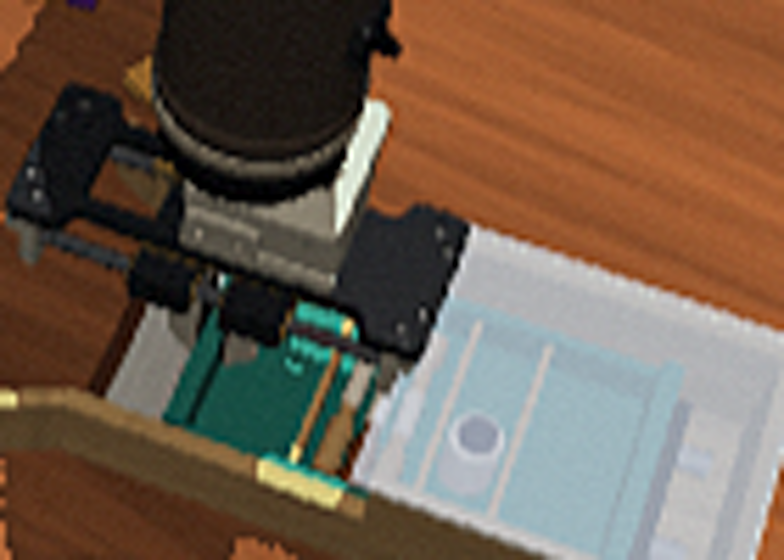

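```bash
python3 -m handwheel '[{"x":0,"y":0,"z":0.0015,"spin":0,"claw":0},{"x":0,"y":0,"z":0.0015,"spin":0,"claw":0}]'| grep -E "ee_pos|force|wid"
python3 -m handwheel '[{"x":0,"y":0,"z":0,"spin":0,"claw":0.1},{"x":0,"y":0,"z":0,"spin":0,"claw":0.2},{"x":0,"y":0,"z":0,"spin":0,"claw":0.33},{"x":0,"y":0,"z":0,"spin":0,"claw":0.33},{"x":0,"y":0,"z":0,"spin":0,"claw":0.33}]'| grep -E "ee_pos|force|wid"
python3 - <<'E'
from h import *
b=shot('scene','scene16.png')['image'][160:260,310:450,::-1]
cv2.imwrite('pics/c16.png',cv2.resize(b,None,fx=5.6,fy=5.6,interpolation=2))
E
```

```text
ee_pos: [538.9, 127.6, 194.5]
contact_force: [0.5, -10.1, 0.3]
grip_width: 9.8
ee_pos: [538.5, 130.1, 194.5]
contact_force: [-0.2, -0.2, 0.2]
grip_width: 30.2
```

View pics/c16.png

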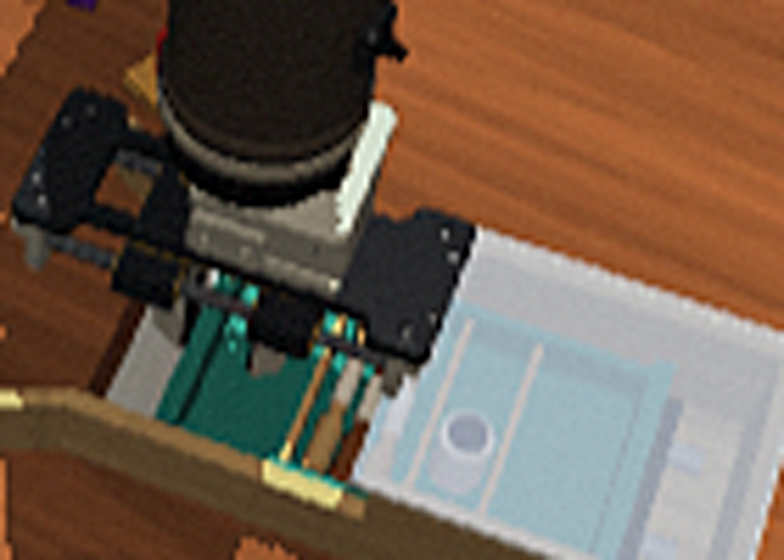

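```bash
python3 -m handwheel '[{"x":0,"y":0.0,"z":-0.02,"spin":0,"claw":0.33},{"x":0,"y":0,"z":-0.06,"spin":0,"claw":0.33},{"x":0,"y":0,"z":-0.1,"spin":0,"claw":0.33},{"x":0,"y":0.05,"z":-0.1,"spin":0,"claw":0.33},{"x":0,"y":0.1,"z":-0.1,"spin":0,"claw":0.33}]'
python3 -m handwheel '[{"x":0,"y":0.05,"z":0,"spin":0,"claw":0.2},{"x":0,"y":0.1,"z":0,"spin":0,"claw":0.0},{"x":0,"y":0.1,"z":0,"spin":0,"claw":0.0}]'
python3 - <<'E'
from h import *
b=shot('scene','scene17.png')['image'][150:290,290:470,::-1]
cv2.imwrite('pics/c17.png',cv2.resize(b,None,fx=4.2,fy=4.2,interpolation=2))
b=shot('top','top17.png')['image'][160:260,190:350,::-1]
cv2.imwrite('pics/c17t.png',cv2.resize(b,None,fx=5,fy=5,interpolation=2))
E
```

```text
clock: 22.12
ee_pos: [552.8, 29.9, 295.1]
orientation: [[0.99, 0.143, 0.002], [0.143, -0.99, 0.001], [0.002, -0.0, -1.0]]
contact_force: [0.1, -0.4, -0.6]
grip_width: 30.0
clock: 22.5
ee_pos: [566.6, -73.7, 294.2]
orientation: [[0.991, 0.133, 0.0], [0.133, -0.991, -0.002], [0.0, 0.002, -1.0]]
contact_force: [0.7, 0.8, 0.6]
grip_width: 5.0
```

View pics/c17.png

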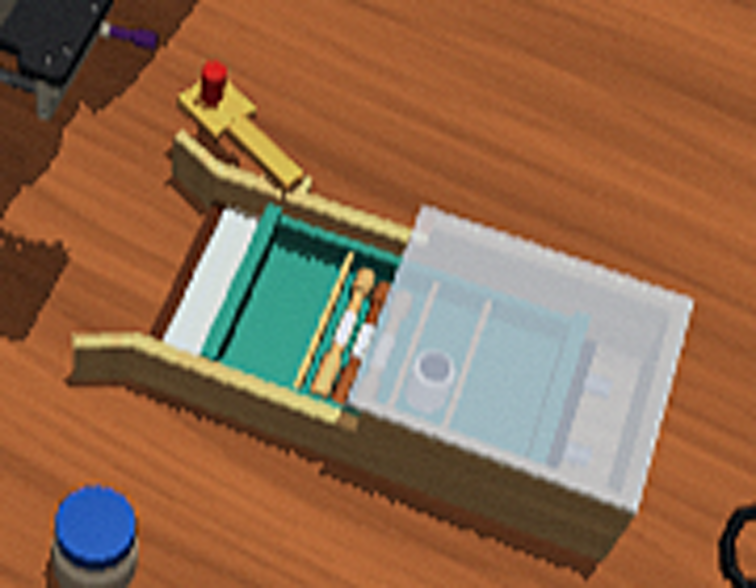

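View pics/c17t.png

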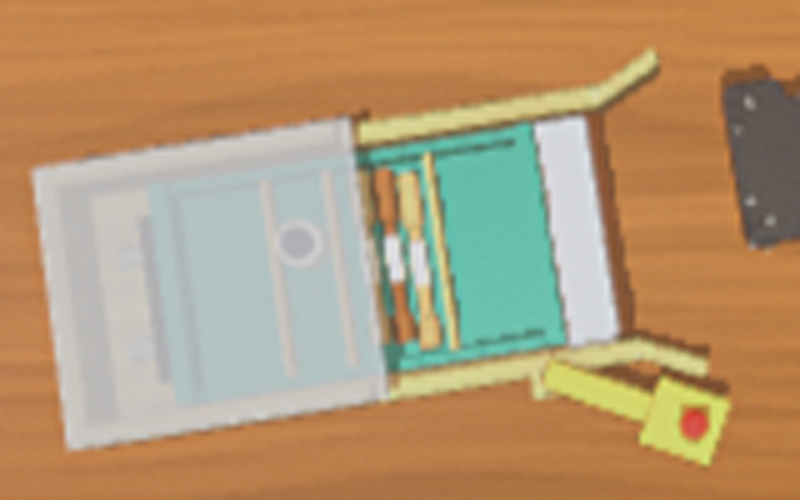

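```bash
python3 - <<'E'
from fit import *
c=(545.45,80.58,1.7116)
ps=optics.snapshot('scene'); pt=optics.snapshot('top')
for p,im,ox,oy,f,nm in [(ps,'scene17',290,150,6,'s'),(pt,'top17',190,160,6,'t')]:
    a=cv2.imread(f'pics/{im}.png')[oy:oy+100 if nm=='t' else oy+140,ox:ox+(130)]
    a=cv2.resize(a,None,fx=f,fy=f,interpolation=2)
    for z,col in [(4,(0,0,255)),(14,(255,0,0))]:
        P=T(c,[(x,y,h+z) for x,y,h in [(37,60,34),(37,-60,34),(47,-60,34),(47,60,34)]]+[(92+10+0,60,26+z),(92,-60,26+z),(247,60,34+z),(247,-60,34+z)])
        q=np.array([proj(p,X) for X in P]); q=(q+.5-[ox,oy])*f
        cv2.polylines(a,[q[:4].round().astype(int)],True,col,1)
    cv2.imwrite(f'pics/m17{nm}.png',a[:600,:800])
E
```

```text
(no output)
```

View pics/m17s.png

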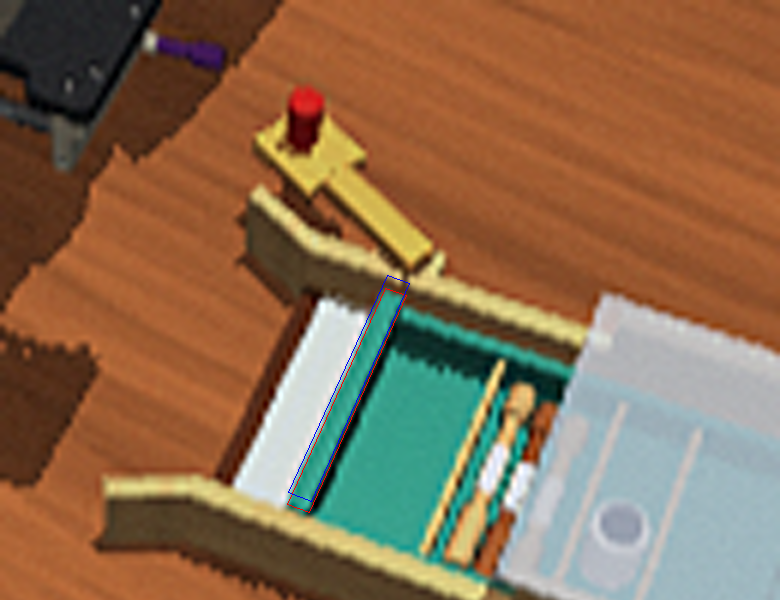

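View pics/m17t.png

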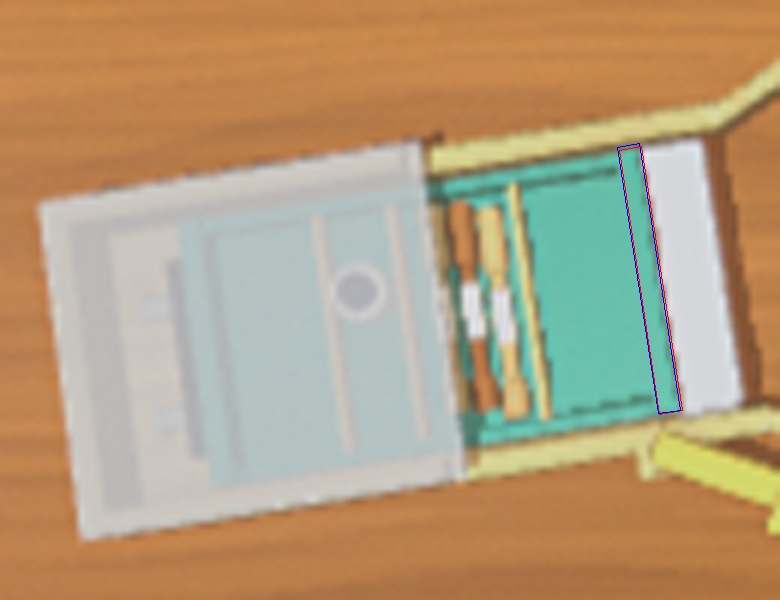

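```bash
python3 go.py 438.9 41.3 130 -1.43; python3 - <<'E'
from fit import *
c=(545.45,80.58,1.7116); ps=optics.snapshot('scene')
for th in np.arange(2.04,-.3,-.17):
    P=T(c,[(43-75*np.sin(th),77-75*np.cos(th),77)])[0]; print(round(th,2),P.round(1))
for X in T(c,[(247,60,38),(247,-60,38),(247,60,43),(247,-60,43)]): print((np.array(proj(ps,X))+.5-[290,150])*4.2)
E
```

```text
clock 22.7 grasp [566.5 -67.2 135.2] yaw -1.428 F [-0.2  0.1 -0.4] w 0.0 j [ 0.14  0.47 -0.16  1.83  0.09  0.85 -1.49]
tilt [-0.     0.001 -1.   ]
shift tool mm [-110.8 -125.5    5.3] spin 0.002
2.04 [439.   41.4  77. ]
1.87 [451.3  38.3  77. ]
1.7 [464.   37.4  77. ]
1.53 [476.7  38.6  77. ]
1.36 [489.   41.9  77. ]
1.19 [500.5  47.3  77. ]
1.02 [511.   54.6  77. ]
0.85 [520.1  63.5  77. ]
0.68 [527.5  73.8  77. ]
0.51 [533.1  85.3  77. ]
0.34 [536.7  97.5  77. ]
0.17 [538.1 110.2  77. ]
0.0 [537.4 122.9  77. ]
-0.17 [534.6 135.3  77. ]
[592.84606551 316.14885633]
[541.55248366 481.85286954]
[594.9414205  311.99142163]
[543.55976442 478.14964461]
```

```bash
python3 -m handwheel '[{"x":-0.03,"y":-0.032,"z":0,"spin":0,"claw":0.45},{"x":-0.06,"y":-0.064,"z":0,"spin":0,"claw":0.45},{"x":-0.09,"y":-0.1,"z":0,"spin":0,"claw":0.45},{"x":-0.111,"y":-0.1255,"z":0.0,"spin":0,"claw":0.45},{"x":-0.111,"y":-0.1255,"z":0.0,"spin":0,"claw":0.45}]' 10; python3 -m handwheel '[{"x":0,"y":0,"z":0,"spin":0,"claw":0.45}]' >/dev/null; python3 go.py 438.9 41.3 77 -1.43; python3 - <<'E'
from h import *
b=shot('scene','scene18.png')['image'][110:230,270:430,::-1]
cv2.imwrite('pics/c18.png',cv2.resize(b,None,fx=5,fy=5,interpolation=2))
E
```

```text
clock: 23.38
ee_pos: [437.2, 42.4, 294.5]
orientation: [[0.989, 0.146, -0.001], [0.146, -0.989, 0.0], [-0.001, -0.001, -1.0]]
contact_force: [1.0, -0.4, -0.5]
grip_width: 40.5
clock 23.5 grasp [439.5  40.2 135.5] yaw -1.4285 F [0.8 0.7 0.3] w 41.4 j [-0.04  0.29 -0.21  2.12  0.09  0.73 -1.74]
tilt [ 0.001  0.    -1.   ]
shift tool mm [-0.5 -1.2 58.5] spin 0.0015
```

View pics/c18.png

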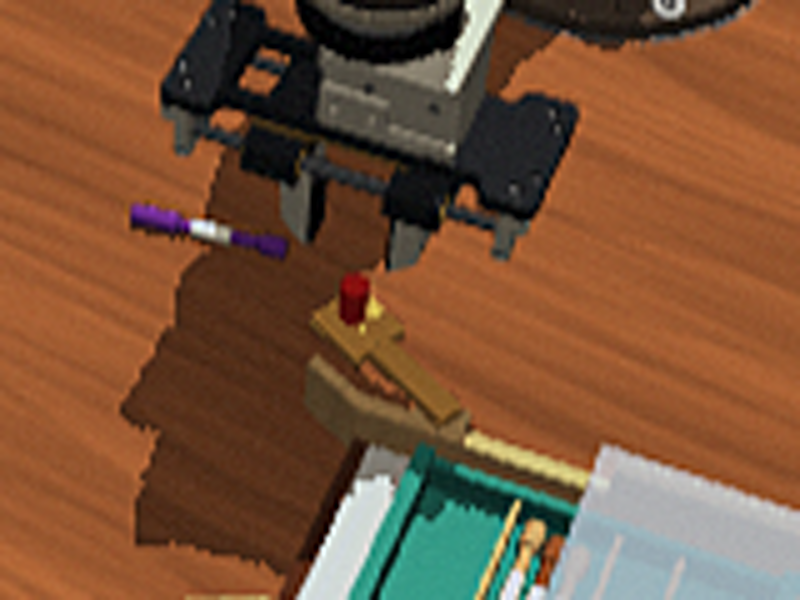

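```bash
python3 -m handwheel '[{"x":-0.0005,"y":-0.001,"z":0.025,"spin":0,"claw":0.45},{"x":-0.0005,"y":-0.001,"z":0.045,"spin":0,"claw":0.45},{"x":-0.0005,"y":-0.001,"z":0.057,"spin":0,"claw":0.45},{"x":-0.0005,"y":-0.001,"z":0.057,"spin":0,"claw":0.45}]' 10; python3 -m handwheel '[{"x":0,"y":0,"z":0,"spin":0,"claw":0},{"x":0,"y":0,"z":0,"spin":0,"claw":0},{"x":0,"y":0,"z":0,"spin":0,"claw":0},{"x":0,"y":0,"z":0,"spin":0,"claw":0}]' 10; python3 go.py 451.3 38.3 77 -1.43
```

```text
clock: 24.05
ee_pos: [438.5, 40.4, 236.6]
orientation: [[0.99, 0.14, -0.001], [0.14, -0.99, -0.0], [-0.001, 0.0, -1.0]]
contact_force: [-0.2, -0.1, 0.0]
grip_width: 41.4
clock: 24.55
ee_pos: [439.1, 41.7, 237.8]
orientation: [[0.99, 0.141, 0.003], [0.141, -0.99, 0.002], [0.003, -0.001, -1.0]]
contact_force: [2.9, 5.1, -1.0]
grip_width: 15.3
clock 24.55 grasp [439.5  41.9  78.8] yaw -1.4291 F [ 2.9  5.1 -1. ] w 15.3 j [-0.06  0.39 -0.19  2.18  0.13  0.58 -1.78]
tilt [ 0.0027  0.0016 -1.    ]
shift tool mm [11.1  5.2  1.8] spin 0.0009
```

```bash
python3 -m handwheel '[{"x":0.006,"y":0.0025,"z":0,"spin":0,"claw":0},{"x":0.0117,"y":0.0048,"z":0,"spin":0,"claw":0},{"x":0.018,"y":0.0062,"z":0,"spin":0,"claw":0},{"x":0.0242,"y":0.0075,"z":0,"spin":0,"claw":0},{"x":0.0305,"y":0.008,"z":0,"spin":0,"claw":0}]' 5; python3 go.py 476.7 38.6 78 -1.43
```

```text
clock: 25.18
ee_pos: [470.2, 37.5, 237.5]
orientation: [[0.99, 0.141, 0.0], [0.141, -0.99, 0.001], [0.0, -0.001, -1.0]]
contact_force: [-2.2, 7.6, 6.6]
grip_width: 15.9
clock 25.18 grasp [470.2  37.6  78.5] yaw -1.4296 F [-2.2  7.6  6.6] w 15.9 j [-0.05  0.43 -0.19  2.11  0.13  0.62 -1.75]
tilt [ 4.e-04  7.e-04 -1.e+00]
shift tool mm [ 6.5 -0.   0.5] spin 0.0004
```

```bash
python3 - <<'E'
from h import *
b=shot('scene','scene19.png')['image'][110:230,270:430,::-1]
cv2.imwrite('pics/c19.png',cv2.resize(b,None,fx=5,fy=5,interpolation=2))
E
```

```text
(no output)
```

View pics/c19.png

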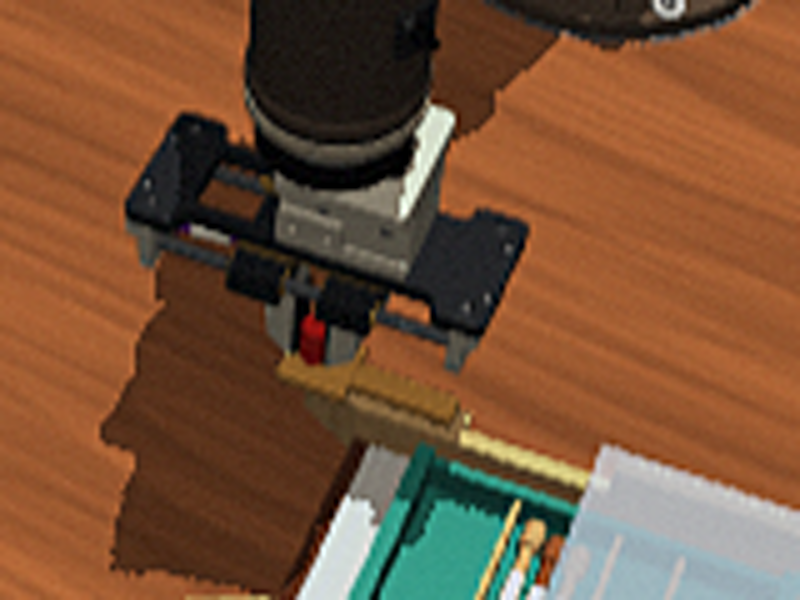

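```bash
python3 -m handwheel '[{"x":0.0064,"y":-0.001,"z":0,"spin":0,"claw":0},{"x":0.0128,"y":-0.0018,"z":0,"spin":0,"claw":0},{"x":0.0191,"y":-0.0027,"z":0,"spin":0,"claw":0},{"x":0.0253,"y":-0.0045,"z":0,"spin":0,"claw":0},{"x":0.0312,"y":-0.0067,"z":0,"spin":0,"claw":0}]' 5; python3 go.py 511 54.6 78 -1.43
```

```text
clock: 25.85
ee_pos: [500.1, 47.6, 237.1]
orientation: [[0.99, 0.14, -0.0], [0.14, -0.99, -0.001], [-0.0, 0.001, -1.0]]
contact_force: [-0.2, -1.3, 0.5]
grip_width: 15.6
clock 25.85 grasp [500.1  47.5  78.1] yaw -1.4306 F [-0.2 -1.3  0.5] w 15.6 j [-0.06  0.46 -0.18  2.04  0.13  0.65 -1.76]
tilt [-1.e-04 -8.e-04 -1.e+00]
shift tool mm [11.8 -5.5  0.1] spin -0.0006
```

```bash
python3 -m handwheel '[{"x":0.0058,"y":-0.0027,"z":0,"spin":0,"claw":0},{"x":0.0114,"y":-0.0057,"z":0,"spin":0,"claw":0},{"x":0.0167,"y":-0.0093,"z":0,"spin":0,"claw":0},{"x":0.0217,"y":-0.0132,"z":0,"spin":0,"claw":0},{"x":0.0262,"y":-0.0177,"z":0,"spin":0,"claw":0}]' 5; python3 go.py 527.5 73.8 78 -1.43
```

```text
clock: 26.48
ee_pos: [524.8, 68.1, 237.4]
orientation: [[0.99, 0.139, 0.003], [0.139, -0.99, -0.001], [0.003, 0.002, -1.0]]
contact_force: [6.0, -6.6, -2.6]
grip_width: 15.7
clock 26.48 grasp [525.3  67.9  78.4] yaw -1.4317 F [ 6.  -6.6 -2.6] w 15.7 j [-0.1   0.49 -0.18  1.97  0.14  0.68 -1.79]
tilt [ 0.003  -0.0013 -1.    ]
shift tool mm [ 3.  -5.6  0.4] spin -0.0017
```

```bash
python3 -m handwheel '[{"x":0.005,"y":-0.004,"z":0,"spin":0,"claw":0},{"x":0.0088,"y":-0.0091,"z":0,"spin":0,"claw":0},{"x":0.0122,"y":-0.0146,"z":0,"spin":0,"claw":0},{"x":0.015,"y":-0.0203,"z":0,"spin":0,"claw":0},{"x":0.0174,"y":-0.0262,"z":0,"spin":0,"claw":0}]' 5; python3 go.py 538.1 110.2 78 -1.43
```

```text
clock: 27.1
ee_pos: [536.9, 98.2, 237.4]
orientation: [[0.99, 0.14, 0.0], [0.14, -0.99, 0.0], [0.0, -0.0, -1.0]]
contact_force: [2.0, -2.3, 1.2]
grip_width: 15.5
clock 27.1 grasp [536.9  98.2  78.4] yaw -1.4299 F [ 2.  -2.3  1.2] w 15.5 j [-0.15  0.52 -0.18  1.93  0.13  0.7  -1.84]
tilt [ 4.e-04  2.e-04 -1.e+00]
shift tool mm [  2.8 -11.7   0.4] spin 0.0001
```

```bash
python3 -m handwheel '[{"x":0.002,"y":-0.006,"z":0,"spin":0,"claw":0},{"x":0.0034,"y":-0.0123,"z":0,"spin":0,"claw":0},{"x":0.0042,"y":-0.0185,"z":0,"spin":0,"claw":0},{"x":0.0044,"y":-0.022,"z":0,"spin":0,"claw":0},{"x":0.0044,"y":-0.022,"z":0,"spin":0,"claw":0}]' 5; python3 go.py 537.4 122.9 78 -1.43
python3 - <<'E'
from h import *
b=shot('scene','scene20.png')['image'][140:260,300:460,::-1]
cv2.imwrite('pics/c20.png',cv2.resize(b,None,fx=5,fy=5,interpolation=2))
E
```

```text
clock: 27.72
ee_pos: [537.7, 120.6, 237.2]
orientation: [[0.99, 0.141, -0.0], [0.141, -0.99, 0.0], [-0.0, -0.0, -1.0]]
contact_force: [0.5, 0.1, 0.8]
grip_width: 15.9
clock 27.73 grasp [537.6 120.6  78.2] yaw -1.4293 F [0.5 0.1 0.8] w 15.9 j [-0.19  0.52 -0.18  1.92  0.13  0.71 -1.87]
tilt [-3.e-04  3.e-04 -1.e+00]
shift tool mm [ 0.1 -2.3  0.2] spin 0.0007
```

View pics/c20.png

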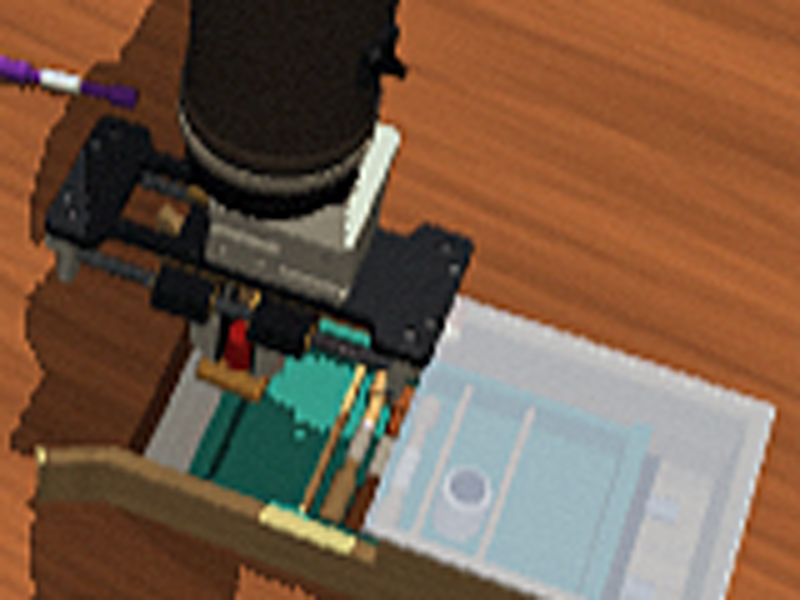

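Push on gently until the closed stop is felt.

```bash
python3 -m handwheel '[{"x":0,"y":-0.001,"z":0,"spin":0,"claw":0},{"x":0,"y":-0.002,"z":0,"spin":0,"claw":0},{"x":0,"y":-0.002,"z":0,"spin":0,"claw":0}]' 10|grep -E "pos|force|wid"; python3 -m handwheel '[{"x":0,"y":-0.001,"z":0,"spin":0,"claw":0},{"x":0,"y":-0.002,"z":0,"spin":0,"claw":0},{"x":0,"y":-0.002,"z":0,"spin":0,"claw":0}]' 10|grep -E "pos|force|wid"
```

```text
ee_pos: [537.5, 121.7, 237.1]
contact_force: [0.1, -1.7, 0.6]
grip_width: 15.7
ee_pos: [537.4, 123.5, 237.1]
contact_force: [1.1, -4.8, 1.0]
grip_width: 14.8
```

```bash
python3 -m handwheel '[{"x":0,"y":-0.001,"z":0,"spin":0,"claw":0},{"x":0,"y":-0.001,"z":0,"spin":0,"claw":0}]' 10|grep -E "pos|force|wid"; python3 -m handwheel '[{"x":0,"y":0,"z":0,"spin":0,"claw":0.15},{"x":0,"y":0.0,"z":0,"spin":0,"claw":0.35},{"x":0,"y":0.0,"z":0,"spin":0,"claw":0.4},{"x":0,"y":0,"z":-0.02,"spin":0,"claw":0.4},{"x":0,"y":0,"z":-0.06,"spin":0,"claw":0.4}]'|grep -E "pos|force|wid"; python3 -m handwheel '[{"x":0,"y":0,"z":-0.05,"spin":0,"claw":0.4},{"x":-0.02,"y":0.05,"z":-0.05,"spin":0,"claw":0.4},{"x":-0.02,"y":0.1,"z":-0.05,"spin":0,"claw":0.4},{"x":-0.02,"y":0.15,"z":-0.05,"spin":0,"claw":0.4},{"x":-0.02,"y":0.2,"z":-0.05,"spin":0,"claw":0.4}]'
python3 - <<'E'
from h import *
b=shot('scene','scene21.png')['image'][150:290,290:470,::-1]
cv2.imwrite('pics/c21.png',cv2.resize(b,None,fx=4.2,fy=4.2,interpolation=2))
b=shot('top','top21.png')['image'][160:260,190:350,::-1]
cv2.imwrite('pics/c21t.png',cv2.resize(b,None,fx=5,fy=5,interpolation=2))
E
```

```text
ee_pos: [537.5, 123.7, 237.1]
contact_force: [2.4, -7.9, 0.0]
grip_width: 15.5
ee_pos: [536.4, 125.5, 296.5]
contact_force: [0.8, 0.2, 0.6]
grip_width: 36.5
clock: 30.02
ee_pos: [545.5, -76.6, 347.4]
orientation: [[0.99, 0.142, 0.0], [0.142, -0.99, 0.001], [0.0, -0.001, -1.0]]
contact_force: [0.5, 0.1, 1.0]
grip_width: 36.9
```

View pics/c21.png

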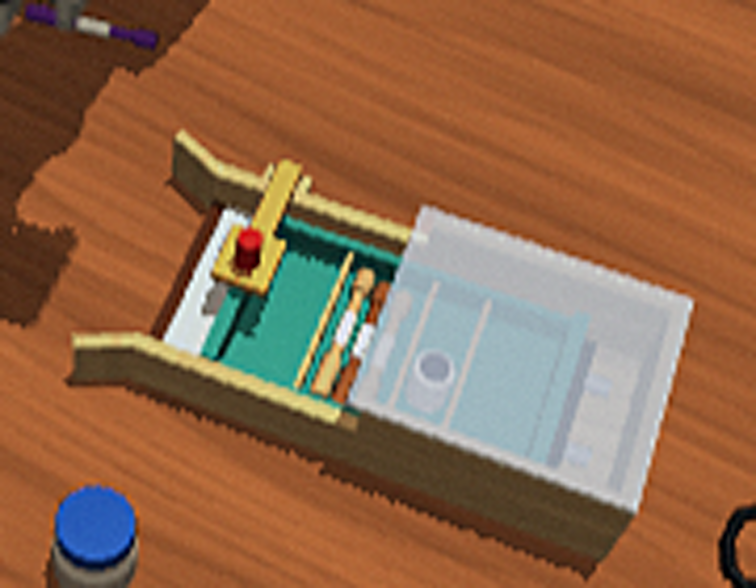

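View pics/c21t.png

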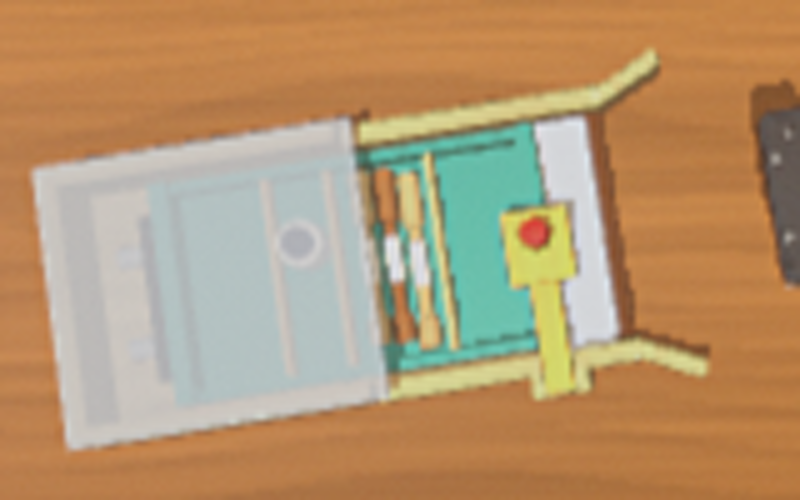

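```bash
python3 - <<'E'
from fit import *
c=(545.45,80.58,1.7116)
def tocase(X): 
    d=np.array(X[:2])-c[:2]; return np.round([np.cos(c[2])*d[0]+np.sin(c[2])*d[1], -np.sin(c[2])*d[0]+np.cos(c[2])*d[1]],1)
for n,o in [('top',(190,160)),('scene',(290,150))]:
    p=shot(n,n+'22.png'); im=p['image']
    hsv=cv2.cvtColor(im,cv2.COLOR_RGB2HSV); R=(im[...,0]>130)&(im[...,1]<80)&(im[...,2]<80)
    sub=np.zeros_like(R); sub[195:225,280:310]=1 if n=='top' else 0
    if n=='scene': sub[195:220,335:365]=1
    v,u=np.nonzero(R&sub); print(n,len(u),u.mean(),v.mean(),tocase(ray(p,u.mean(),v.mean(),82 if n=='top' else 75)))
    Y=cv2.inRange(hsv,(22,120,90),(32,255,255))
    for X in T(c,[(43,77,54),(43,2,54),(43,2,82)]): print(np.round(proj(p,X),1),end=' ')
    a=im[150:250,280:360,::-1] if n=='top' else im[170:250,320:400,::-1]
    oo=(280,150) if n=='top' else (320,170)
    a=cv2.resize(a,None,fx=6,fy=6,interpolation=2).copy()
    for th,col in [(0,(0,0,255)),(.08,(255,0,0))]:
        d=np.array([-np.sin(th),-np.cos(th)]); e=np.array([-d[1],d[0]]); h=np.array([43,77])
        for s in (-8,8,-18,18):
            L=(0,57) if abs(s)==8 else (57,93)
            q=[(np.array(proj(p,X))+.5-oo)*6 for X in T(c,[(*(h+d*l+e*s),54) for l in L])]
            cv2.line(a,*[tuple(int(round(k)) for k in z) for z in q],col,1)
    cv2.imwrite(f'pics/k{n}.png',a)
a=cv2.imread('pics/ktop.png');b=cv2.imread('pics/kscene.png'); h=min(a.shape[0],b.shape[0],480); 
cv2.imwrite('pics/k.png',np.hstack([a[60:60+h,:400],b[:h,:400]]))
E
```

```text
top 12 296.9166666666667 205.75 [41.6  2.9]
[301.5 234.5] [297.1 206.4] [296.3 205.5] scene 26 348.03846153846155 205.69230769230768 [38.1  5.5]
[358.6 190. ] [348.7 211.9] [349.6 205.9]
```

View pics/k.png

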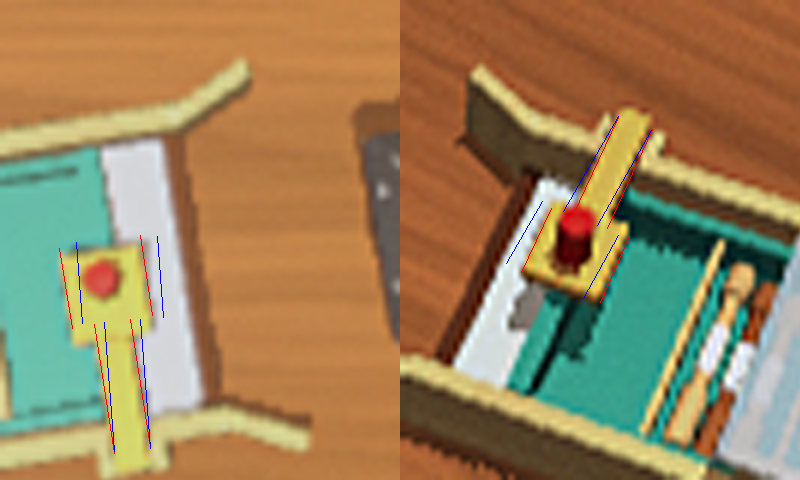

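```bash
python3 -c "
from h import *
print(arm.read_state()['clock'],arm.read_state()['contact_force'])
print(job.finish_job())"
```

```text
30.225 [-0.39669342  0.79455458 -0.36707389]
the job is handed in; nothing more can be done
None
```

The tray is stowed and the keeper is closed; I handed the job in at 30.2 s of the 67 s allowed. `finish_job` reports no verdict, so everything below rests on my own checks.

**What I did:**
- I pinched the nose wall, lifted it about 20 mm, lined the tray up with the mouth and set the nose on the sill.
- I regripped the tail wall, raised the tail and pushed in until I felt the buffer at about 4 N. I stopped at about 10 N, roughly 8 mm by the spring rate and well short of the stop.
- I lowered the tail while still holding it, then let go.
- I pinched the keeper's knob and swung it along its arc until it met its closed stop at about 8 N. I then released it and backed away.

**Last checks:**
- **Tray:** Overlaid in both views, the tail wall sits at the plate's edge (case x about 37 mm) at well-floor height. The nose corner I compared in the scene view is at floor height too.
- **Keeper:** The overlay matches 0 rad rather than 0.08 in both views.
- **Contents:** The pin pot is upright. All three bobbins are in their bay; part of it is seen through the clear roof.
- **Robot:** It was clear of everything, with force readings under 1 N.

**Loose ends:**
- During level holding, most of the tray's weight hung from the gripper (about 5 N), so it was partly carried just above the table rather than purely dragged.
- The keeper knob's position differed by 3–4 mm between the two cameras, which I put down to picking different parts of the knob.
- I did not measure the final buffer travel. I infer about 4 mm from the tail sitting against the sill.
- I did not check the bystanders' positions after the moves, though none was near the arm's path.

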